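Load the analyser's tube carrier and send it up the ramp

ROBOT

A 6-joint arm with a two-finger parallel gripper is mounted at the origin on the work surface. World frame = base frame: x ahead of the robot, y to its left, z up, the work surface at z = 0. Lengths are in m, angles in rad, forces in N, time in s.
With the tool pointing down it reaches from about 0.2 to 0.875 m from the base axis. Payload 3.4 kg.
Tool frame: the origin (TCP) lies between the finger pads; the fingertips stand arm.finger_overhang ahead of it and the grasp point (between the pads) lies 5 mm behind it (arm.finger_overhang is the distance from the TCP to the fingertips, in m); z points along the fingers, y is the direction in which the jaws open and shut (so a half turn about z gives the same grasp; the last joint's range is limited). The gripper opens to 94 mm and grips with 3 to 60 N. Pads are 16 mm wide; open, the fingers measure 119 mm over their backs; the gripper's body (75 mm by 177 mm) begins 78 mm behind the grasp point.
Start: joints at [1.181, 0.276, 1.505, -0, 1.361, -0.121], TCP at [0.153, 0.554, 0.193] pointing down, gripper open.
Joint ranges: [-2.89, 2.89], [-0.75, 2.08], [0.22, 2.7], [-1.18, 4.32], [0.11, 2.71], [-2.7, 2.7]. Speed limits (rad/s): [2.57, 2.57, 3.14, 3.14, 3.14, 3.14].

INTERFACE

Orientations are given as a rotation vector (axis times angle).
In Python, from workcell import arm gives the robot as it stands.
- The arm moves only by the tool jog_arm, never from a script. Its argument "plan" is a list of rows, each an object of numbers: "dx", "dy", "dz": the shift along the world's x, y, z in units of 2.5 cm (1.0 is 2.5 cm); "rx", "ry", "rz": the turn, a rotation vector about the world's x, y, z in units of 6 degrees (1.0 is 6 degrees); "grip": the gripper command: -1 is fully open, 1 is shut, values between are in proportion. In form: [{"dx": .., "dy": .., "dz": .., "rx": .., "ry": .., "rz": .., "grip": ..}, ...]. A call has 1 to 12 rows; each row shifts and turns the commanded pose from where the row before left it; what a row does not reach is not made up. A row lasts 1/12 s, in which the tool goes at most 41.7 mm and 7.16 degrees, less where a joint would pass 70% of its speed; a pose out of reach is approached as far as the arm can. A call with a number of a shift or a turn outside -1 to 1 is refused whole. A call with a gripper value outside its range is refused whole. The fingers move at their own pace and stop on an object; "grip_force" is the grip in N (left out, the last holds). Time passes only in rows, so rows that do not move let the fingers close. It gives the time, the measured TCP pose, the force and the opening at its end, in the units of the state.
- arm.read_state(): the state, without advancing time (a new reading comes with each control period).
- arm.get_image(name): name is "scene" or "top"; returns a dict with "img" (480x640x3 uint8, blue, green, red), "fx", "fy", "cx", "cy" (pixels), "rvec" (rotation vector, rad) and "tvec" (3), from world to camera coordinates, as OpenCV has them. Camera axes: x right, y down, z forward; pixel columns grow to the right and rows downward; lengths in m; the calibration is good to about 2 mm. A picture is of the moment at which its call begins. There is no depth.
- arm.sign_off(): hands the job in, once; it reports no verdict.
Trained networks look in a picture, given as the dict that the camera call returned (one of the last four; its "shot" number tells which), for a name from the list of things; names that differ only in an ending like _2 or _b are one class to them, and where a whole thing is asked for, a point or a joint stands for the part that bears it (a point fixed in the world has none). Each returns a list of dicts, best first, with "conf" (0 to 1); they miss things now and then, are a little off and sometimes report something else, mostly with a low value. They report only what shows in the picture. A call takes as long as a camera call.
- arm.look_for(picture, name): "at" ([x, y, z] in m, in the coordinates of the camera as it stood for that picture, good to about 4 mm: the middle of the surface that is visible of it).
- arm.mark_of(picture, name): "at" ([x, y, z] in m, in the coordinates of the camera as it stood for that picture, good to about 4 mm: a listed point, or the origin of a listed thing).
The state is a dict: "time": time; "qpos": joint angles; "qd": joint speeds; "joint_torque": joint torques, N m; "eef_pos": TCP position; "orientation": TCP orientation; "force": force on the tool from outside, world axes, zero at the start; "wrist_torque": the same for the moment, N m; "width": finger opening in m.
Only numpy, scipy, OpenCV 4.12 (cv2) and the standard library are available. Lean on these libraries where they do the work, as an engineer would, in place of code of your own. Each camera call takes 0.05 s, during which the arm holds its last target. There are 200 camera calls.

TASK

Load the blood analyser: clear the short stout control vials out of the white carrier at the foot of the analyser's loading ramp into the steel tray, pull every capped sample tube out of the stand on the counter and put each one upright into a cell of its own in the carrier. Once that is done, push the carrier up the ramp until it rests against the top stop and leave it there, never pressing it against the stop with more than 30 N because the position sensor behind the stop is delicate; with the carrier in place, press the analyser's start button fully down. Do not disturb the other things on the counter.

Things in the scene. Friction and masses are not known exactly. Their poses are not given: they have to be found in the camera images.
- stand_top (a point): Fixed tube stand: grey bar 210 x 40 mm, 60 mm high, on a steel foot 226 x 70 x 8 mm. This point: centre of its top; x along the row of wells, z up. Five square wells, 22 mm wide, at x = -80, -40, 0, 40, 80 mm; their floor is 52 mm below the top. 3 to 5 of them hold a tube at the start, the others are empty.
- tube0_center (a point): Capped sample tube 0, or None if absent in this run: 112 mm long, white body 18 mm in diameter with a paper label, flat foot stepped in to 14 mm over the last 4 mm, grey cap 20 mm in diameter on the top 24 mm, about 30 g. This point is its centre, 56 mm from its foot; z runs along it to the cap. It starts upright in a well of the stand, upper 60 mm free.
- tube1_center (a point): Capped sample tube 1, or None if absent in this run: 112 mm long, white body 18 mm in diameter with a paper label, flat foot stepped in to 14 mm over the last 4 mm, grey cap 20 mm in diameter on the top 24 mm, about 30 g. This point is its centre, 56 mm from its foot; z runs along it to the cap. It starts upright in a well of the stand, upper 60 mm free.
- tube2_center (a point): Capped sample tube 2, or None if absent in this run: 112 mm long, white body 18 mm in diameter with a paper label, flat foot stepped in to 14 mm over the last 4 mm, grey cap 20 mm in diameter on the top 24 mm, about 30 g. This point is its centre, 56 mm from its foot; z runs along it to the cap. It starts upright in a well of the stand, upper 60 mm free.
- tube3_center (a point): Capped sample tube 3, or None if absent in this run: 112 mm long, white body 18 mm in diameter with a paper label, flat foot stepped in to 14 mm over the last 4 mm, grey cap 20 mm in diameter on the top 24 mm, about 30 g. This point is its centre, 56 mm from its foot; z runs along it to the cap. It starts upright in a well of the stand, upper 60 mm free.
- tube4_center (a point): Capped sample tube 4, or None if absent in this run: 112 mm long, white body 18 mm in diameter with a paper label, flat foot stepped in to 14 mm over the last 4 mm, grey cap 20 mm in diameter on the top 24 mm, about 30 g. This point is its centre, 56 mm from its foot; z runs along it to the cap. It starts upright in a well of the stand, upper 60 mm free.
- vial0_center (a point): Spent control vial 0, or None if absent (2 or 3 are there): amber glass 22 mm in diameter with a black screw cap 20 mm in diameter on the top 22 mm, 88 mm high in all, flat foot, about 40 g. This point is its centre, 44 mm above its foot; z runs along it to the cap. It starts standing in the carrier's cell at x = -51 mm, its upper 44 mm above the cell rims.
- vial1_center (a point): Spent control vial 1, or None if absent (2 or 3 are there): amber glass 22 mm in diameter with a black screw cap 20 mm in diameter on the top 22 mm, 88 mm high in all, flat foot, about 40 g. This point is its centre, 44 mm above its foot; z runs along it to the cap. It starts standing in the carrier's cell at x = 21 mm, its upper 44 mm above the cell rims.
- vial2_center (a point): Spent control vial 2, or None if absent (2 or 3 are there): amber glass 22 mm in diameter with a black screw cap 20 mm in diameter on the top 22 mm, 88 mm high in all, flat foot, about 40 g. This point is its centre, 44 mm above its foot; z runs along it to the cap. It starts standing in the carrier's cell at x = 93 mm, its upper 44 mm above the cell rims.
- tray_floor (a point): Shallow open steel tray on the counter, 120 mm (x) by 160 mm (y), 22 mm high, walls and floor 3 mm thick, 0.6 kg, loose. This point is the centre of its inner floor, z up. Spent vials go here, standing or lying.
- carrier_center (a point): White loose tube carrier, 232 mm long (x), 44 mm wide, 50 mm high, 0.2 to 0.35 kg empty. This point: midway along its centre line, 25 mm above its underside; x to its nose (up the ramp), z up. Open square cells, 26 mm wide, at x = -51, -15, 21, 57, 93 mm, y = 0: floor 19 mm below this point, rims 25 mm above it. A seated tube's centre is 37 mm above it. Starts on the landing.
- carrier_tab (a point): Push tab at the carrier's rear end: an upright plate 12 mm thick (x), 36 mm wide (y), reaching from 6 to 70 mm above the carrier's underside. This point is the tab's centre, 38 mm above the underside; the tab's rear face, flush with the carrier's rear end, is 6 mm behind it. Push here.
- carrier_nose (a point): Bottom edge of the carrier's front end, on its centre line, at the level of the underside. Same axes as the carrier.
- analyser: Blue bench analyser with its loading lane, fixed. Origin: on the counter under the lane's centre line, where level landing meets ramp; x along the lane to the analyser, z up. Landing: x = -280 to 0 mm, 20 mm above the counter, open at its rear end. Ramp: rises 7 degrees over the 250 mm to the stop. Guide rails along both sides, 12 mm above the lane, 10 mm wide, 52 mm apart inside.
- stop: Top stop: a fixed steel plate 66 mm wide, 45 mm high, square to the ramp. This origin is at the foot of the face that the carrier meets, on the lane's centre line at the ramp surface; x points up the slope (into the stop), z square to the ramp. The carrier is home when its nose touches the face. It then stays by friction.
- start_top (a point): Top centre of the start button: white, round, 32 mm in diameter, facing up on a control pod 60 mm high (110 x 70 mm) beside the upper ramp. The analyser's housing (280 mm wide, 300 mm high) begins about 70 mm farther along the lane.
- start (a joint): Travel of the start button in m: 0 is up, 0.006 fully down (about 5 N); it springs back.
- drops: Bystander, leave alone: small dropper bottle, 38 mm in diameter, 85 mm high. Origin at the centre of its underside.
- slidebox: Bystander, leave alone: black slide box 85 x 60 x 32 mm. Origin at the centre of its underside.
- jar: Bystander, leave alone: screw-lid jar 72 mm in diameter, 95 mm high. Origin at the centre of its underside.
- marker: Bystander, leave alone: felt marker lying on the counter, 132 mm long. Origin at the centre of its underside.
- covers: Bystander, leave alone: blue box of cover slips, 60 x 45 x 22 mm. Origin at the centre of its underside.
- stain: Bystander, leave alone: stain bottle 52 mm in diameter, 125 mm high. Origin at the centre of its underside.

How it is judged:
On the way, in this order (a step that is already met when the one before it is completed fails the run):
1. the control vials are in the tray and every tube is in a cell of the carrier (x of vial0_center in the frame of tray_floor between -0.06 and 0.06 m and y of vial0_center in the frame of tray_floor between -0.08 and 0.08 m and z of each of vial0_center, vial1_center, vial2_center in the frame of tray_floor below 0.055 m and x of vial1_center in the frame of tray_floor between -0.06 and 0.06 m and y of vial1_center in the frame of tray_floor between -0.08 and 0.08 m and x of vial2_center in the frame of tray_floor between -0.06 and 0.06 m and y of vial2_center in the frame of tray_floor between -0.08 and 0.08 m and z of tube0_center in the frame of carrier_center between 0.025 and 0.046 m and y of tube0_center in the frame of carrier_center between -0.016 and 0.016 m and x of tube0_center in the frame of carrier_center between -0.075 and 0.118 m and z of tube1_center in the frame of carrier_center between 0.025 and 0.046 m and y of tube1_center in the frame of carrier_center between -0.016 and 0.016 m and x of tube1_center in the frame of carrier_center between -0.075 and 0.118 m and z of tube2_center in the frame of carrier_center between 0.025 and 0.046 m and y of tube2_center in the frame of carrier_center between -0.016 and 0.016 m and x of tube2_center in the frame of carrier_center between -0.075 and 0.118 m and z of tube3_center in the frame of carrier_center between 0.025 and 0.046 m and y of tube3_center in the frame of carrier_center between -0.016 and 0.016 m and x of tube3_center in the frame of carrier_center between -0.075 and 0.118 m and z of tube4_center in the frame of carrier_center between 0.025 and 0.046 m and y of tube4_center in the frame of carrier_center between -0.016 and 0.016 m and x of tube4_center in the frame of carrier_center between -0.075 and 0.118 m), for 0.2 s.
2. the carrier is up the ramp against the top stop (x of carrier_nose in the frame of stop above -0.006 m and y of carrier_nose in the frame of stop between -0.012 and 0.012 m and z of carrier_nose in the frame of stop below 0.008 m and angle between the z axis of carrier_center and the z axis of stop, either way round below 0.05 rad), for 0.2 s.
3. the start button is pressed fully down with the carrier in place (all of step 2 and value of joint start above 0.0045 m), for 0.05 s.
At the end, for the whole second after the job is handed in: All vials present lie or stand in the tray; all tubes present stand on the floor of a cell of the carrier (within 9 mm); the carrier lies flat on the ramp, nose within 6 mm of the stop, at rest; the start button was pressed (4.5 mm or more) with the carrier in place and is up again (all of step 1 and all of step 2 and linear speed of carrier below 0.01 m/s and value of joint start below 0.002 m); the robot touches nothing.
It fails at once if the carrier is pressed against the top stop with more than 30 N (contact force between carrier and stop above 30 N).
It fails at once if another thing on the counter is moved more than 20 mm (distance of any of drops, slidebox, jar, marker, covers, stain from where it was at the start of the episode above 0.02 m).
Of tube0, tube1, tube2, tube3, tube4 only 3 to 5 are there at a start; the rules pass over those that are not, and their reading is None.
Of vial0, vial1, vial2 only 2 to 3 are there at a start; the rules pass over those that are not, and their reading is None.
At some moment in a run one of carrier may be knocked a few centimetres aside while the robot is not near it.
It also fails if it takes over 210 s, if anything falls off the work surface, if the arm or the gripper's body presses on something with over 40 N, if the wrist force passes 120 N, or if a joint passes its speed limit or range.

## Working session

There is one attempt and no reset: what is moved stays moved. The work goes in short steps, Python scripts to look and compute and a tool call to move; the robot and the scene stay as the last step left them, time stands still between calls to the robot, and variables do not carry over. Pictures are saved under pics/ and viewed, about 12 in all and at most 16, crops included, and the job is handed in when it is done.

Besides the shell and the picture viewer there is one more tool, called after "Call:" by a JSON object that holds its "api" and its "payload", one argument or row to a line. jog_arm: Moves the arm, as the interface text tells. Its arguments: {"type":"object","properties":{"plan":{"type":"array"},"grip_force":{"type":"number"}},"required":["plan"]}

```bash
mkdir -p pics; cat > h.py <<'E'
import numpy as np, cv2
from workcell import arm
def cam(n):
    p=arm.get_image(n); R=cv2.Rodrigues(np.array(p['rvec'],float))[0]; t=np.array(p['tvec'],float).ravel()
    return p,R,t
def w(R,t,a): return R.T@(np.array(a)-t)
def px(p,R,t,X):
    c=R@np.array(X)+t; return np.array([p['fx']*c[0]/c[2]+p['cx'],p['fy']*c[1]/c[2]+p['cy']])
def ray(p,R,t,u,v,z):
    d=R.T@np.array([(u-p['cx'])/p['fx'],(v-p['cy'])/p['fy'],1]); o=-R.T@t
    return o+d*(z-o[2])/d[2]
E
cat > m.py <<'E'
from h import *
s=arm.read_state(); print(s, arm.finger_overhang)
names="stand_top tube0_center vial0_center tray_floor carrier_center carrier_tab carrier_nose analyser stop start_top drops slidebox jar marker covers stain".split()
for c in ("scene","top"):
    p,R,t=cam(c); cv2.imwrite(f"pics/{c}0.png",p['img']); print(c,'cam at',-R.T@t, p['fx'])
    for n in names:
        r=arm.mark_of(p,n); print(n,[(round(d['conf'],2),w(R,t,d['at']).round(3).tolist()) for d in r if d['conf']>.3])
E
python3 m.py
```

```text
{'time': 0.0, 'qpos': array([ 1.18100212e+00,  2.76584417e-01,  1.50610556e+00, -1.39399795e-05,
        1.36071645e+00, -1.20980925e-01]), 'qd': array([1.43815771e-03, 1.95382201e-03, 8.06986405e-05, 8.30322004e-04,
       1.99423237e-03, 1.31251718e-03]), 'joint_torque': array([ 1.32173418e-04, -4.04590416e+01, -2.37226528e+01,  7.01428880e-02,
        3.45864636e-02, -1.40616548e-04]), 'eef_pos': array([0.15248676, 0.55379975, 0.1926218 ]), 'orientation': array([-4.20916384e-01, -3.11281710e+00,  2.76167789e-03]), 'force': array([ 0.28883834, -0.03410883,  0.43171892]), 'wrist_torque': array([-0.02437013,  0.00150401,  0.0126304 ]), 'width': 0.09373407411393712} 0.014
scene cam at [0.93742308 0.49040551 0.87736972] 487.67052861515424
stand_top [(0.91, [0.627, -0.108, 0.062])]
tube0_center [(0.7, [0.755, -0.121, 0.002]), (0.31, [0.443, -0.079, 0.075])]
vial0_center [(0.61, [0.629, -0.109, 0.064]), (0.5, [0.438, -0.15, 0.071])]
tray_floor [(0.79, [0.611, -0.371, 0.005])]
carrier_center [(0.74, [0.581, 0.234, 0.081]), (0.61, [0.437, -0.1, 0.048])]
carrier_tab [(0.93, [0.432, -0.215, 
[... 600 characters left out ...]
[0.435, -0.099, 0.046])]
vial0_center [(0.57, [0.435, -0.15, 0.07]), (0.47, [0.45, -0.007, 0.069])]
tray_floor [(0.9, [0.614, -0.37, 0.001])]
carrier_center [(0.72, [0.438, -0.099, 0.045])]
carrier_tab [(0.82, [0.43, -0.213, 0.057])]
carrier_nose [(0.63, [0.634, -0.151, 0.062]), (0.58, [0.452, 0.015, 0.022]), (0.53, [0.459, 0.048, -0.004])]
analyser [(0.56, [0.459, 0.047, -0.003])]
stop [(0.52, [0.485, 0.294, 0.052])]
start_top [(0.62, [0.582, 0.236, 0.084])]
drops [(0.52, [0.706, 0.256, 0.002])]
slidebox [(0.86, [0.428, -0.483, 0.003]), (0.72, [0.27, 0.313, -0.001])]
jar []
marker [(0.49, [0.272, 0.312, -0.002])]
covers [(0.85, [0.753, -0.124, -0.001])]
stain [(0.66, [0.758, 0.175, 0.002])]
```

View pics/scene0.png

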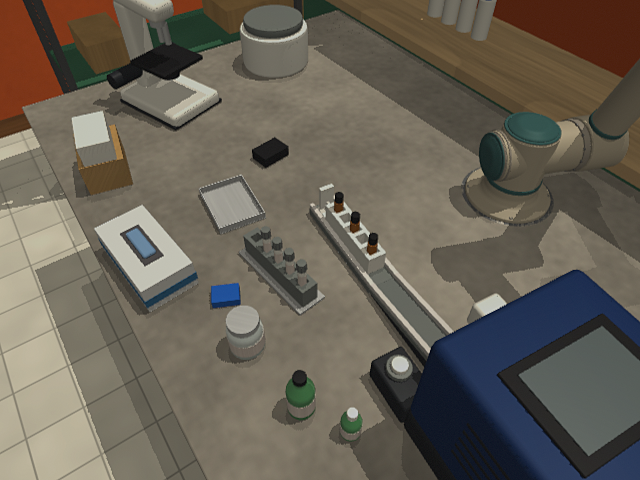

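View pics/top0.png

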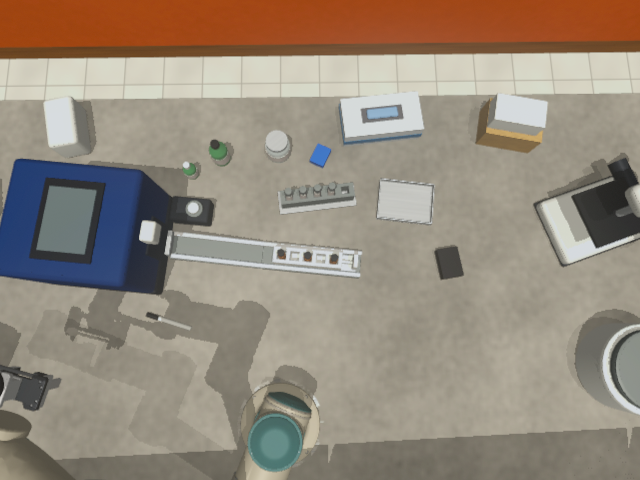

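Scene: three vials in the carrier at about (339,203), (354,221), (373,243). The stand seems to hold four tubes, with the end well nearest the tray empty. Tray is at (232,203). In the top view the lane runs along y, and the stand is at (317,195). I'll enlarge both for pixel positions.

```bash
python3 - <<'E'
import cv2
a=cv2.imread('pics/top0.png')[172:282,270:400]; cv2.imwrite('pics/c1.png',cv2.resize(a,None,fx=5,fy=5,interpolation=cv2.INTER_CUBIC))
a=cv2.imread('pics/scene0.png')[175:315,195:395]; cv2.imwrite('pics/c2.png',cv2.resize(a,None,fx=4,fy=4,interpolation=cv2.INTER_CUBIC))
E
```

```text
(no output)
```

View pics/c1.png

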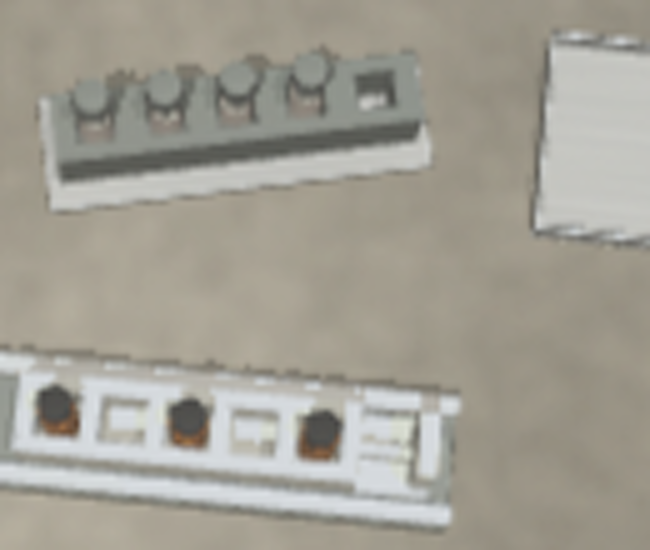

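View pics/c2.png

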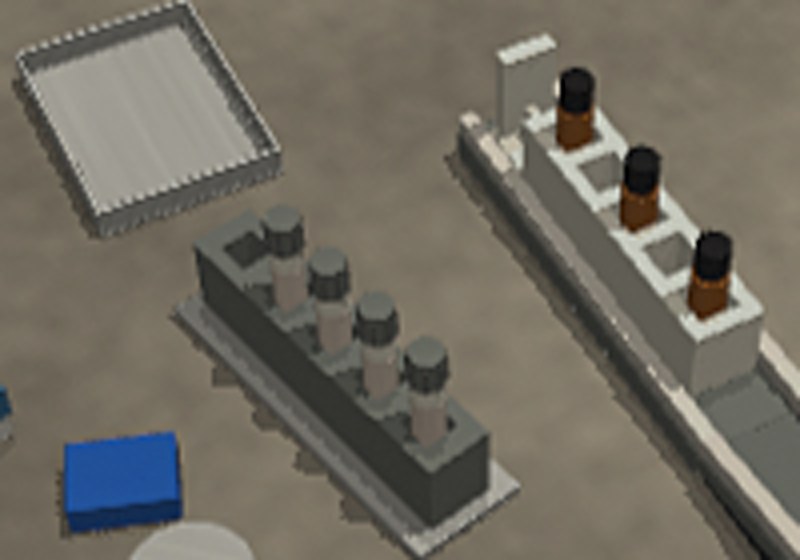

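Four tubes: cap tops at crop (96,95)…(312,68) in the top view and (284,217)…(427,352) in the scene view. Three vials; the well and cells between are empty. Next I triangulate cap tops from both views.

```bash
cat >> h.py <<'E'
def tri(cams,uvs):
    A=[];b=[]
    for (p,R,t),(u,v) in zip(cams,uvs):
        x,y=(u-p['cx'])/p['fx'],(v-p['cy'])/p['fy']
        for r,k in ((0,x),(1,y)):
            A.append(R[r]-k*R[2]); b.append(k*t[2]-t[r])
    return np.linalg.lstsq(np.array(A),np.array(b),rcond=None)[0]
E
python3 - <<'E'
from h import *
cs=[cam('top'),cam('scene')]
T=[(312,68),(238,78),(166,87),(96,95),(320,423),(187,411),(54,400)]
S=[(284,217),(329,262),(376,305),(427,352),(577,80),(642,158),(714,243)]
for a,b in zip(T,S):
    ua=((a[0]+.5)/5-.5+270,(a[1]+.5)/5-.5+172); ub=((b[0]+.5)/4-.5+195,(b[1]+.5)/4-.5+175)
    X=tri(cs,[ua,ub]); print(X.round(4), (px(*cs[0],X)-ua).round(1),(px(*cs[1],X)-ub).round(1))
E
```

```text
[ 0.6307 -0.1485  0.1216] [-0.1  0.2] [-0.3 -0.1]
[ 0.6266 -0.1087  0.1199] [-0.  0.] [-0. -0.]
[ 0.6222 -0.0697  0.1202] [ 0.1 -0.1] [0.1 0. ]
[ 0.6178 -0.0311  0.119 ] [-0.2  0.2] [-0.4 -0.1]
[ 0.4377 -0.149   0.1168] [-0.  0.] [-0.1 -0. ]
[ 0.4451 -0.0788  0.1168] [-0.  0.] [-0. -0.]
[ 0.4519 -0.0082  0.1162] [-0.1  0. ] [-0.1 -0. ]
```

Call:
{"api": "jog_arm", "payload": {
  "plan": [
    {"dx": 0.15,"dy": -1,"rz": -1,"grip": 0},
    {"dx": 0.15,"dy": -1,"rz": -1,"grip": 0},
    {"dx": 0.15,"dy": -1,"rz": -1,"grip": 0},
    {"dx": 0.15,"dy": -1,"rz": -1,"grip": 0},
    {"dx": 0.15,"dy": -1,"rz": -1,"grip": 0},
    {"dx": 0.15,"dy": -1,"rz": -1,"grip": 0},
    {"dx": 0.15,"dy": -1,"rz": -1,"grip": 0},
    {"dx": 0.15,"dy": -1,"rz": -1,"grip": 0},
    {"dx": 0.15,"dy": -1,"rz": -1,"grip": 0},
    {"dx": 0.15,"dy": -1,"rz": -1,"grip": 0},
    {"dx": 0.15,"dy": -1,"rz": -1,"grip": 0},
    {"dx": 0.15,"dy": -1,"rz": -1,"grip": 0}
  ],
  "grip_force": 15
}}

```text
$.plan[0]: bad value
```

Call:
{"api": "jog_arm", "payload": {
  "plan": [
    {"dx": 0.15,"dy": -1.0,"dz": 0.0,"rx": 0.0,"ry": 0.0,"rz": -1.0,"grip": 0.0}
  ],
  "grip_force": 15
}}

```text
time: 1.88
eef_pos: [0.1566, 0.5329, 0.1931]
orientation: [-0.584, -3.086, -0.006]
force: [0.3, 0.5, 0.3]
width: 0.0904
```

Call:
{"api": "jog_arm", "payload": {
  "plan": [
    {"dx": 0.15,"dy": -1,"dz": 0,"rx": 0,"ry": 0,"rz": -1,"grip": 0},
    {"dx": 0.15,"dy": -1,"dz": 0,"rx": 0,"ry": 0,"rz": -1,"grip": 0},
    {"dx": 0.15,"dy": -1,"dz": 0,"rx": 0,"ry": 0,"rz": -1,"grip": 0},
    {"dx": 0.15,"dy": -1,"dz": 0,"rx": 0,"ry": 0,"rz": -1,"grip": 0},
    {"dx": 0.15,"dy": -1,"dz": 0,"rx": 0,"ry": 0,"rz": -1,"grip": 0},
    {"dx": 0.15,"dy": -1,"dz": 0,"rx": 0,"ry": 0,"rz": -1,"grip": 0},
    {"dx": 0.15,"dy": -1,"dz": 0,"rx": 0,"ry": 0,"rz": -1,"grip": 0},
    {"dx": 0.15,"dy": -1,"dz": 0,"rx": 0,"ry": 0,"rz": -1,"grip": 0},
    {"dx": 0.15,"dy": -1,"dz": 0,"rx": 0,"ry": 0,"rz": -1,"grip": 0},
    {"dx": 0.15,"dy": -1,"dz": 0,"rx": 0,"ry": 0,"rz": -1,"grip": 0},
    {"dx": 0.15,"dy": -1,"dz": 0,"rx": 0,"ry": 0,"rz": -1,"grip": 0},
    {"dx": 0.15,"dy": -1,"dz": 0,"rx": 0,"ry": 0,"rz": -0.43,"grip": 0}
  ]
}}

```text
time: 2.88
eef_pos: [0.2014, 0.2283, 0.1936]
orientation: [2.225, 2.218, 0.001]
force: [0.4, -0.7, 0.1]
width: 0.0467
```

Call:
{"api": "jog_arm", "payload": {
  "plan": [
    {"dx": 0.6,"dy": -1,"dz": 0,"rx": 0,"ry": 0,"rz": 0,"grip": 0},
    {"dx": 0.6,"dy": -1,"dz": 0,"rx": 0,"ry": 0,"rz": 0,"grip": 0},
    {"dx": 0.6,"dy": -1,"dz": 0,"rx": 0,"ry": 0,"rz": 0,"grip": 0},
    {"dx": 0.6,"dy": -1,"dz": 0,"rx": 0,"ry": 0,"rz": 0,"grip": 0},
    {"dx": 0.6,"dy": -1,"dz": 0,"rx": 0,"ry": 0,"rz": 0,"grip": 0},
    {"dx": 0.6,"dy": -1,"dz": 0,"rx": 0,"ry": 0,"rz": 0,"grip": 0},
    {"dx": 0.6,"dy": -1,"dz": 0,"rx": 0,"ry": 0,"rz": 0,"grip": 0},
    {"dx": 0.6,"dy": -1,"dz": 0,"rx": 0,"ry": 0,"rz": 0,"grip": 0},
    {"dx": 0.6,"dy": -1,"dz": 0,"rx": 0,"ry": 0,"rz": 0,"grip": 0},
    {"dx": 0.6,"dy": -1,"dz": 0,"rx": 0,"ry": 0,"rz": 0,"grip": 0},
    {"dx": 0.6,"dy": -1,"dz": 0,"rx": 0,"ry": 0,"rz": 0,"grip": 0},
    {"dx": 0.6,"dy": -1,"dz": 0,"rx": 0,"ry": 0,"rz": 0,"grip": 0}
  ]
}}

```text
time: 3.88
eef_pos: [0.382, -0.0721, 0.1937]
orientation: [2.222, 2.221, 0.001]
force: [0.2, 0.8, -0.7]
width: 0.047
```

Call:
{"api": "jog_arm", "payload": {
  "plan": [
    {"dx": 0.557,"dy": -0.77,"dz": 0,"rx": 0,"ry": 0,"rz": 0,"grip": 0},
    {"dx": 0.557,"dy": -0.77,"dz": 0,"rx": 0,"ry": 0,"rz": 0,"grip": 0},
    {"dx": 0.557,"dy": -0.77,"dz": 0,"rx": 0,"ry": 0,"rz": 0,"grip": 0},
    {"dx": 0.557,"dy": -0.77,"dz": 0,"rx": 0,"ry": 0,"rz": 0,"grip": 0},
    {"dx": 0,"dy": 0,"dz": -1,"rx": 0,"ry": 0,"rz": 0,"grip": 0},
    {"dx": 0,"dy": 0,"dz": -1,"rx": 0,"ry": 0,"rz": 0,"grip": 0},
    {"dx": 0,"dy": 0,"dz": -0.9,"rx": 0,"ry": 0,"rz": 0,"grip": 0},
    {"dx": 0,"dy": 0,"dz": -0.7,"rx": 0,"ry": 0,"rz": 0,"grip": 0},
    {"dx": 0,"dy": 0,"dz": -0.27,"rx": 0,"ry": 0,"rz": 0,"grip": 0},
    {"dx": 0,"dy": 0,"dz": 0,"rx": 0,"ry": 0,"rz": 0,"grip": 0}
  ]
}}

```text
time: 4.72
eef_pos: [0.436, -0.147, 0.0954]
orientation: [-2.219, -2.219, 0.002]
force: [-0.1, -0.4, 0.8]
width: 0.0468
```

Call:
{"api": "jog_arm", "payload": {
  "plan": [
    {"dx": 0,"dy": 0,"dz": 0,"rx": 0,"ry": 0,"rz": 0,"grip": 1},
    {"dx": 0,"dy": 0,"dz": 0,"rx": 0,"ry": 0,"rz": 0,"grip": 1},
    {"dx": 0,"dy": 0,"dz": 0,"rx": 0,"ry": 0,"rz": 0,"grip": 1},
    {"dx": 0,"dy": 0,"dz": 0,"rx": 0,"ry": 0,"rz": 0,"grip": 1}
  ]
}}

```text
time: 5.05
eef_pos: [0.438, -0.148, 0.0978]
orientation: [2.219, 2.22, 0.001]
force: [-0.8, -1.2, -0.3]
width: 0.0236
```

```bash
python3 - <<'E'
from h import *
a=cam('top')[0]['img'][172:282,270:400]; b=cam('scene')[0]['img'][175:315,195:395]
a=cv2.resize(a,(400,338)); b=cv2.resize(b,(400,280)); 
cv2.imwrite('pics/g1.png',np.hstack([a[:280],b]))
E
```

```text
(no output)
```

View pics/g1.png

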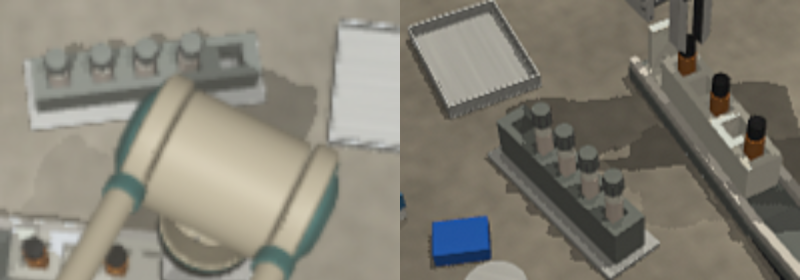

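Call:
{"api": "jog_arm", "payload": {
  "plan": [
    {"dx": 0,"dy": 0,"dz": 0,"rx": 0,"ry": 0,"rz": 0,"grip": 1},
    {"dx": 0,"dy": 0,"dz": 0.4,"rx": 0,"ry": 0,"rz": 0,"grip": 1},
    {"dx": 0,"dy": 0,"dz": 0.8,"rx": 0,"ry": 0,"rz": 0,"grip": 1},
    {"dx": 0,"dy": 0,"dz": 1,"rx": 0,"ry": 0,"rz": 0,"grip": 1},
    {"dx": 0,"dy": 0,"dz": 1,"rx": 0,"ry": 0,"rz": 0,"grip": 1},
    {"dx": 0.2,"dy": -0.3,"dz": 0,"rx": 0,"ry": 0,"rz": 0,"grip": 1},
    {"dx": 0.4,"dy": -0.6,"dz": 0,"rx": 0,"ry": 0,"rz": 0,"grip": 1},
    {"dx": 0.6,"dy": -0.9,"dz": 0,"rx": 0,"ry": 0,"rz": 0,"grip": 1},
    {"dx": 0.6,"dy": -0.9,"dz": 0,"rx": 0,"ry": 0,"rz": 0,"grip": 1},
    {"dx": 0.6,"dy": -0.9,"dz": 0,"rx": 0,"ry": 0,"rz": 0,"grip": 1},
    {"dx": 0.6,"dy": -0.9,"dz": 0,"rx": 0,"ry": 0,"rz": 0,"grip": 1}
  ]
}}

```text
time: 6.07
eef_pos: [0.5125, -0.2612, 0.1758]
orientation: [-2.22, -2.221, 0.0]
force: [-0.1, -0.9, 0.2]
width: 0.0192
```

Call:
{"api": "jog_arm", "payload": {
  "plan": [
    {"dx": 0.6,"dy": -0.9,"dz": 0,"rx": 0,"ry": 0,"rz": 0,"grip": 1},
    {"dx": 0.6,"dy": -0.9,"dz": 0,"rx": 0,"ry": 0,"rz": 0,"grip": 1},
    {"dx": 0.6,"dy": -0.9,"dz": 0,"rx": 0,"ry": 0,"rz": 0,"grip": 1},
    {"dx": 0.6,"dy": -0.9,"dz": 0,"rx": 0,"ry": 0,"rz": 0,"grip": 1},
    {"dx": 0.6,"dy": -0.9,"dz": 0,"rx": 0,"ry": 0,"rz": 0,"grip": 1},
    {"dx": 0.6,"dy": -0.9,"dz": 0,"rx": 0,"ry": 0,"rz": 0,"grip": 1},
    {"dx": 0.3,"dy": -0.4,"dz": 0,"rx": 0,"ry": 0,"rz": 0,"grip": 1},
    {"dx": 0,"dy": 0,"dz": 0,"rx": 0,"ry": 0,"rz": 0,"grip": 1}
  ]
}}

```text
time: 6.73
eef_pos: [0.6106, -0.4079, 0.1739]
orientation: [-2.222, -2.22, 0.001]
force: [0.0, -0.6, -0.3]
width: 0.0188
```

Call:
{"api": "jog_arm", "payload": {
  "plan": [
    {"dx": 0,"dy": 0,"dz": -1,"rx": 0,"ry": 0,"rz": 0,"grip": 1},
    {"dx": 0,"dy": 0,"dz": -1,"rx": 0,"ry": 0,"rz": 0,"grip": 1},
    {"dx": 0,"dy": 0,"dz": -0.9,"rx": 0,"ry": 0,"rz": 0,"grip": 1},
    {"dx": 0,"dy": 0,"dz": -0.6,"rx": 0,"ry": 0,"rz": 0,"grip": 1},
    {"dx": 0,"dy": 0,"dz": -0.4,"rx": 0,"ry": 0,"rz": 0,"grip": 1},
    {"dx": 0,"dy": 0,"dz": 0,"rx": 0,"ry": 0,"rz": 0,"grip": 1},
    {"dx": 0,"dy": 0,"dz": 0,"rx": 0,"ry": 0,"rz": 0,"grip": 0},
    {"dx": 0,"dy": 0,"dz": 0,"rx": 0,"ry": 0,"rz": 0,"grip": 0},
    {"dx": 0,"dy": 0,"dz": 0,"rx": 0,"ry": 0,"rz": 0,"grip": 0},
    {"dx": 0,"dy": 0,"dz": 0.8,"rx": 0,"ry": 0,"rz": 0,"grip": 0},
    {"dx": 0,"dy": 0,"dz": 1,"rx": 0,"ry": 0,"rz": 0,"grip": 0},
    {"dx": 0,"dy": 0,"dz": 1,"rx": 0,"ry": 0,"rz": 0,"grip": 0}
  ]
}}

```text
time: 7.73
eef_pos: [0.6096, -0.4051, 0.1507]
orientation: [2.221, 2.221, 0.0]
force: [1.2, -0.2, 0.9]
width: 0.0466
```

Call:
{"api": "jog_arm", "payload": {
  "plan": [
    {"dx": -0.5,"dy": 1,"dz": 1,"rx": 0,"ry": 0,"rz": 0,"grip": 0},
    {"dx": -0.5,"dy": 1,"dz": 0.6,"rx": 0,"ry": 0,"rz": 0,"grip": 0},
    {"dx": -0.5,"dy": 1,"dz": 0,"rx": 0,"ry": 0,"rz": 0,"grip": 0},
    {"dx": -0.5,"dy": 1,"dz": 0,"rx": 0,"ry": 0,"rz": 0,"grip": 0},
    {"dx": -0.5,"dy": 1,"dz": 0,"rx": 0,"ry": 0,"rz": 0,"grip": 0},
    {"dx": -0.5,"dy": 1,"dz": 0,"rx": 0,"ry": 0,"rz": 0,"grip": 0},
    {"dx": -0.5,"dy": 1,"dz": 0,"rx": 0,"ry": 0,"rz": 0,"grip": 0},
    {"dx": -0.5,"dy": 1,"dz": 0,"rx": 0,"ry": 0,"rz": 0,"grip": 0},
    {"dx": -0.5,"dy": 1,"dz": 0,"rx": 0,"ry": 0,"rz": 0,"grip": 0},
    {"dx": -0.5,"dy": 1,"dz": 0,"rx": 0,"ry": 0,"rz": 0,"grip": 0},
    {"dx": -0.5,"dy": 1,"dz": 0,"rx": 0,"ry": 0,"rz": 0,"grip": 0},
    {"dx": -0.5,"dy": 1,"dz": 0,"rx": 0,"ry": 0,"rz": 0,"grip": 0}
  ]
}}

```text
time: 8.73
eef_pos: [0.4594, -0.1042, 0.1906]
orientation: [2.219, 2.22, 0.002]
force: [1.0, -1.0, -0.7]
width: 0.0473
```

```bash
cat > look.py <<'E'
from h import *
import sys
P,R,t=cam('scene')
for n in ("carrier_tab","carrier_nose","tray_floor","vial0_center","tube0_center"):
    r=arm.mark_of(P,n); print(n,[(round(d['conf'],2),w(R,t,d['at']).round(3).tolist()) for d in r if d['conf']>.3])
b=P['img'][165:320,185:435]; b=cv2.resize(b,None,fx=3,fy=3,interpolation=cv2.INTER_CUBIC)
cv2.imwrite(f'pics/{sys.argv[1]}.png',b)
E
python3 look.py l1
```

```text
carrier_tab [(0.9, [0.43, -0.213, 0.059])]
carrier_nose [(0.67, [0.454, 0.018, 0.019])]
tray_floor [(0.73, [0.613, -0.37, 0.006])]
vial0_center [(0.61, [0.609, -0.407, 0.05])]
tube0_center []
```

Call:
{"api": "jog_arm", "payload": {
  "plan": [
    {"dx": -0.28,"dy": 0.5,"dz": 0,"rx": 0,"ry": 0,"rz": 0,"grip": 0},
    {"dx": -0.28,"dy": 0.5,"dz": -0.2,"rx": 0,"ry": 0,"rz": 0,"grip": 0},
    {"dx": 0,"dy": 0,"dz": -0.9,"rx": 0,"ry": 0,"rz": 0,"grip": 0},
    {"dx": 0,"dy": 0,"dz": -1,"rx": 0,"ry": 0,"rz": 0,"grip": 0},
    {"dx": 0,"dy": 0,"dz": -0.9,"rx": 0,"ry": 0,"rz": 0,"grip": 0},
    {"dx": 0,"dy": 0,"dz": -0.5,"rx": 0,"ry": 0,"rz": 0,"grip": 0},
    {"dx": 0,"dy": 0,"dz": -0.2,"rx": 0,"ry": 0,"rz": 0,"grip": 0},
    {"dx": 0,"dy": 0,"dz": 0,"rx": 0,"ry": 0,"rz": 0,"grip": 1},
    {"dx": 0,"dy": 0,"dz": 0,"rx": 0,"ry": 0,"rz": 0,"grip": 1},
    {"dx": 0,"dy": 0,"dz": 0,"rx": 0,"ry": 0,"rz": 0,"grip": 1},
    {"dx": 0,"dy": 0,"dz": 0,"rx": 0,"ry": 0,"rz": 0,"grip": 1},
    {"dx": 0,"dy": 0,"dz": 0,"rx": 0,"ry": 0,"rz": 0,"grip": 1}
  ]
}}

```text
time: 10.03
eef_pos: [0.4464, -0.0804, 0.0976]
orientation: [2.22, 2.22, 0.001]
force: [0.5, 0.2, 1.7]
width: 0.0189
```

Call:
{"api": "jog_arm", "payload": {
  "plan": [
    {"dx": 0,"dy": 0,"dz": 0.4,"rx": 0,"ry": 0,"rz": 0,"grip": 1},
    {"dx": 0,"dy": 0,"dz": 0.8,"rx": 0,"ry": 0,"rz": 0,"grip": 1},
    {"dx": 0,"dy": 0,"dz": 1,"rx": 0,"ry": 0,"rz": 0,"grip": 1},
    {"dx": 0,"dy": 0,"dz": 1,"rx": 0,"ry": 0,"rz": 0,"grip": 1},
    {"dx": 0.1,"dy": -0.4,"dz": 0,"rx": 0,"ry": 0,"rz": 0,"grip": 1},
    {"dx": 0.3,"dy": -0.8,"dz": 0,"rx": 0,"ry": 0,"rz": 0,"grip": 1},
    {"dx": 0.3,"dy": -1,"dz": 0,"rx": 0,"ry": 0,"rz": 0,"grip": 1},
    {"dx": 0.4,"dy": -1,"dz": 0,"rx": 0,"ry": 0,"rz": 0,"grip": 1},
    {"dx": 0.6,"dy": -1,"dz": 0,"rx": 0,"ry": 0,"rz": 0,"grip": 1},
    {"dx": 0.7,"dy": -1,"dz": 0,"rx": 0,"ry": 0,"rz": 0,"grip": 1},
    {"dx": 0.7,"dy": -1,"dz": 0,"rx": 0,"ry": 0,"rz": 0,"grip": 1}
  ]
}}

```text
time: 10.95
eef_pos: [0.5234, -0.2367, 0.1763]
orientation: [-2.222, -2.221, 0.0]
force: [-0.1, 0.4, 0.4]
width: 0.019
```

Call:
{"api": "jog_arm", "payload": {
  "plan": [
    {"dx": 0.7,"dy": -1,"dz": 0,"rx": 0,"ry": 0,"rz": 0,"grip": 1},
    {"dx": 0.7,"dy": -1,"dz": 0,"rx": 0,"ry": 0,"rz": 0,"grip": 1},
    {"dx": 0.7,"dy": -1,"dz": 0,"rx": 0,"ry": 0,"rz": 0,"grip": 1},
    {"dx": 0.7,"dy": -1,"dz": 0,"rx": 0,"ry": 0,"rz": 0,"grip": 1},
    {"dx": 0.5,"dy": -0.7,"dz": 0,"rx": 0,"ry": 0,"rz": 0,"grip": 1},
    {"dx": 0.3,"dy": -0.4,"dz": 0,"rx": 0,"ry": 0,"rz": 0,"grip": 1},
    {"dx": 0,"dy": 0,"dz": -0.7,"rx": 0,"ry": 0,"rz": 0,"grip": 1},
    {"dx": 0,"dy": 0,"dz": -1,"rx": 0,"ry": 0,"rz": 0,"grip": 1},
    {"dx": 0,"dy": 0,"dz": -1,"rx": 0,"ry": 0,"rz": 0,"grip": 1},
    {"dx": 0,"dy": 0,"dz": -0.8,"rx": 0,"ry": 0,"rz": 0,"grip": 1},
    {"dx": 0,"dy": 0,"dz": -0.45,"rx": 0,"ry": 0,"rz": 0,"grip": 1},
    {"dx": 0,"dy": 0,"dz": 0,"rx": 0,"ry": 0,"rz": 0,"grip": 1}
  ]
}}

```text
time: 11.95
eef_pos: [0.6115, -0.3619, 0.0748]
orientation: [-2.218, -2.218, 0.001]
force: [-0.4, -0.6, 0.1]
width: 0.0189
```

Call:
{"api": "jog_arm", "payload": {
  "plan": [
    {"dx": 0,"dy": 0,"dz": 0,"rx": 0,"ry": 0,"rz": 0,"grip": 0},
    {"dx": 0,"dy": 0,"dz": 0,"rx": 0,"ry": 0,"rz": 0,"grip": 0},
    {"dx": 0,"dy": 0,"dz": 0,"rx": 0,"ry": 0,"rz": 0,"grip": 0},
    {"dx": 0,"dy": 0,"dz": 0.8,"rx": 0,"ry": 0,"rz": 0,"grip": 0},
    {"dx": 0,"dy": 0,"dz": 1,"rx": 0,"ry": 0,"rz": 0,"grip": 0},
    {"dx": 0,"dy": 0,"dz": 1,"rx": 0,"ry": 0,"rz": 0,"grip": 0},
    {"dx": -0.6,"dy": 1,"dz": 1,"rx": 0,"ry": 0,"rz": 0,"grip": 0},
    {"dx": -0.6,"dy": 1,"dz": 0.8,"rx": 0,"ry": 0,"rz": 0,"grip": 0},
    {"dx": -0.6,"dy": 1,"dz": 0,"rx": 0,"ry": 0,"rz": 0,"grip": 0},
    {"dx": -0.6,"dy": 1,"dz": 0,"rx": 0,"ry": 0,"rz": 0,"grip": 0},
    {"dx": -0.6,"dy": 1,"dz": 0,"rx": 0,"ry": 0,"rz": 0,"grip": 0},
    {"dx": -0.6,"dy": 1,"dz": 0,"rx": 0,"ry": 0,"rz": 0,"grip": 0}
  ]
}}

```text
time: 12.95
eef_pos: [0.5229, -0.2117, 0.1947]
orientation: [2.219, 2.219, 0.002]
force: [0.8, -0.3, -0.2]
width: 0.0467
```

Call:
{"api": "jog_arm", "payload": {
  "plan": [
    {"dx": -0.6,"dy": 1,"dz": 0,"rx": 0,"ry": 0,"rz": 0,"grip": 0},
    {"dx": -0.6,"dy": 1,"dz": 0,"rx": 0,"ry": 0,"rz": 0,"grip": 0},
    {"dx": -0.6,"dy": 1,"dz": 0,"rx": 0,"ry": 0,"rz": 0,"grip": 0},
    {"dx": -0.6,"dy": 1,"dz": 0,"rx": 0,"ry": 0,"rz": 0,"grip": 0},
    {"dx": -0.2,"dy": 1,"dz": 0,"rx": 0,"ry": 0,"rz": 0,"grip": 0},
    {"dx": 0,"dy": 1,"dz": 0,"rx": 0,"ry": 0,"rz": 0,"grip": 0},
    {"dx": 0,"dy": 0,"dz": 0,"rx": 0,"ry": 0,"rz": 0,"grip": 0}
  ]
}}

```text
time: 13.53
eef_pos: [0.4577, -0.059, 0.1947]
orientation: [2.217, 2.225, 0.005]
force: [0.3, 0.7, 0.3]
width: 0.0472
```

```bash
python3 look.py l2
```

```text
carrier_tab [(0.73, [0.43, -0.203, 0.059])]
carrier_nose [(0.53, [0.433, -0.091, 0.048])]
tray_floor [(0.86, [0.612, -0.372, 0.005]), (0.55, [0.609, -0.409, 0.049])]
vial0_center [(0.51, [0.607, -0.409, 0.048])]
tube0_center []
```

View pics/l2.png

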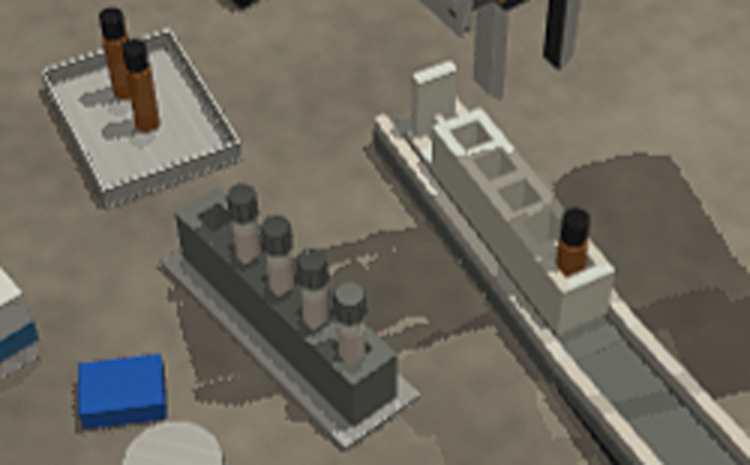

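The two vials stand in the tray. The remaining vial's cap is at crop (576,220). The carrier seems to have slid about 10 mm up the lane.

```bash
python3 - <<'E'
from h import *
c=cam('scene')
f=lambda u,v:((u+.5)/3-.5+185,(v+.5)/3-.5+165)
print(ray(*c,*f(576,219),.1165)); print(ray(*c,(714+.5)/4-.5+195,(243+.5)/4-.5+175,.1165))
E
```

```text
[0.4499553  0.00138782 0.1165    ]
[ 0.45197571 -0.00784713  0.1165    ]
```

Call:
{"api": "jog_arm", "payload": {
  "plan": [
    {"dx": -0.1,"dy": 0.8,"dz": 0,"rx": 0,"ry": 0,"rz": 0,"grip": 0},
    {"dx": -0.1,"dy": 1,"dz": 0,"rx": 0,"ry": 0,"rz": 0,"grip": 0},
    {"dx": -0.05,"dy": 0.62,"dz": 0,"rx": 0,"ry": 0,"rz": 0,"grip": 0},
    {"dx": 0,"dy": 0,"dz": -1,"rx": 0,"ry": 0,"rz": 0,"grip": 0},
    {"dx": 0,"dy": 0,"dz": -1,"rx": 0,"ry": 0,"rz": 0,"grip": 0},
    {"dx": 0,"dy": 0,"dz": -1,"rx": 0,"ry": 0,"rz": 0,"grip": 0},
    {"dx": 0,"dy": 0,"dz": -0.7,"rx": 0,"ry": 0,"rz": 0,"grip": 0},
    {"dx": 0,"dy": 0,"dz": -0.2,"rx": 0,"ry": 0,"rz": 0,"grip": 0},
    {"dx": 0,"dy": 0,"dz": 0,"rx": 0,"ry": 0,"rz": 0,"grip": 1},
    {"dx": 0,"dy": 0,"dz": 0,"rx": 0,"ry": 0,"rz": 0,"grip": 1},
    {"dx": 0,"dy": 0,"dz": 0,"rx": 0,"ry": 0,"rz": 0,"grip": 1},
    {"dx": 0,"dy": 0,"dz": 0,"rx": 0,"ry": 0,"rz": 0,"grip": 1}
  ]
}}

```text
time: 14.88
eef_pos: [0.4531, -0.0025, 0.0967]
orientation: [2.22, 2.22, 0.002]
force: [0.2, 0.0, 0.2]
width: 0.0236
```

Call:
{"api": "jog_arm", "payload": {
  "plan": [
    {"dx": 0,"dy": 0,"dz": 0,"rx": 0,"ry": 0,"rz": 0,"grip": 1},
    {"dx": 0,"dy": 0,"dz": 0.4,"rx": 0,"ry": 0,"rz": 0,"grip": 1},
    {"dx": 0,"dy": 0,"dz": 0.8,"rx": 0,"ry": 0,"rz": 0,"grip": 1},
    {"dx": 0,"dy": 0,"dz": 1,"rx": 0,"ry": 0,"rz": 0,"grip": 1},
    {"dx": 0,"dy": 0,"dz": 1,"rx": 0,"ry": 0,"rz": 0,"grip": 1},
    {"dx": 0,"dy": -0.4,"dz": 0,"rx": 0,"ry": 0,"rz": 0,"grip": 1},
    {"dx": 0,"dy": -0.8,"dz": 0,"rx": 0,"ry": 0,"rz": 0,"grip": 1},
    {"dx": 0.2,"dy": -1,"dz": 0,"rx": 0,"ry": 0,"rz": 0,"grip": 1},
    {"dx": 0.2,"dy": -1,"dz": 0,"rx": 0,"ry": 0,"rz": 0,"grip": 1},
    {"dx": 0.2,"dy": -1,"dz": 0,"rx": 0,"ry": 0,"rz": 0,"grip": 1},
    {"dx": 0.3,"dy": -1,"dz": 0,"rx": 0,"ry": 0,"rz": 0,"grip": 1},
    {"dx": 0.5,"dy": -1,"dz": 0,"rx": 0,"ry": 0,"rz": 0,"grip": 1}
  ]
}}

```text
time: 15.88
eef_pos: [0.4859, -0.1585, 0.1752]
orientation: [-2.221, -2.221, 0.001]
force: [0.2, -0.0, -1.0]
width: 0.0187
```

Call:
{"api": "jog_arm", "payload": {
  "plan": [
    {"dx": 0.7,"dy": -1,"dz": 0,"rx": 0,"ry": 0,"rz": 0,"grip": 1},
    {"dx": 0.8,"dy": -1,"dz": 0,"rx": 0,"ry": 0,"rz": 0,"grip": 1},
    {"dx": 0.8,"dy": -1,"dz": 0,"rx": 0,"ry": 0,"rz": 0,"grip": 1},
    {"dx": 0.8,"dy": -1,"dz": 0,"rx": 0,"ry": 0,"rz": 0,"grip": 1},
    {"dx": 0.8,"dy": -1,"dz": 0,"rx": 0,"ry": 0,"rz": 0,"grip": 1},
    {"dx": 0.7,"dy": -0.9,"dz": 0,"rx": 0,"ry": 0,"rz": 0,"grip": 1},
    {"dx": 0.4,"dy": -0.55,"dz": 0,"rx": 0,"ry": 0,"rz": 0,"grip": 1},
    {"dx": 0,"dy": 0,"dz": -0.9,"rx": 0,"ry": 0,"rz": 0,"grip": 1},
    {"dx": 0,"dy": 0,"dz": -1,"rx": 0,"ry": 0,"rz": 0,"grip": 1},
    {"dx": 0,"dy": 0,"dz": -1,"rx": 0,"ry": 0,"rz": 0,"grip": 1},
    {"dx": 0,"dy": 0,"dz": -0.6,"rx": 0,"ry": 0,"rz": 0,"grip": 1},
    {"dx": 0,"dy": 0,"dz": -0.4,"rx": 0,"ry": 0,"rz": 0,"grip": 1}
  ]
}}

```text
time: 16.88
eef_pos: [0.6102, -0.318, 0.0749]
orientation: [-2.218, -2.219, 0.002]
force: [-0.3, 0.1, -0.8]
width: 0.0189
```

Call:
{"api": "jog_arm", "payload": {
  "plan": [
    {"dx": 0,"dy": 0,"dz": 0,"rx": 0,"ry": 0,"rz": 0,"grip": 1},
    {"dx": 0,"dy": 0,"dz": 0,"rx": 0,"ry": 0,"rz": 0,"grip": 0},
    {"dx": 0,"dy": 0,"dz": 0,"rx": 0,"ry": 0,"rz": 0,"grip": 0},
    {"dx": 0,"dy": 0,"dz": 0,"rx": 0,"ry": 0,"rz": 0,"grip": 0},
    {"dx": 0,"dy": 0,"dz": 0.8,"rx": 0,"ry": 0,"rz": 0,"grip": 0},
    {"dx": 0,"dy": 0,"dz": 1,"rx": 0,"ry": 0,"rz": 0,"grip": 0},
    {"dx": 0,"dy": 0,"dz": 1,"rx": 0,"ry": 0,"rz": 0,"grip": 0},
    {"dx": 0,"dy": 0,"dz": 1,"rx": 0,"ry": 0,"rz": 0,"grip": 0},
    {"dx": 0,"dy": 1,"dz": 0.6,"rx": 0,"ry": 0,"rz": 0,"grip": 0},
    {"dx": 0,"dy": 1,"dz": 0,"rx": 0,"ry": 0,"rz": 0,"grip": 0},
    {"dx": 0,"dy": 1,"dz": 0,"rx": 0,"ry": 0,"rz": 0,"grip": 0},
    {"dx": 0,"dy": 1,"dz": 0,"rx": 0,"ry": 0,"rz": 0,"grip": 0}
  ]
}}

```text
time: 17.88
eef_pos: [0.6125, -0.2178, 0.1901]
orientation: [2.219, 2.219, 0.002]
force: [0.3, -0.3, -0.1]
width: 0.0467
```

```bash
python3 look.py l3
```

```text
carrier_tab [(0.71, [0.429, -0.204, 0.059])]
carrier_nose [(0.96, [0.451, 0.027, 0.019]), (0.61, [0.612, -0.373, 0.003]), (0.56, [0.585, 0.234, 0.084])]
tray_floor [(0.75, [0.61, -0.372, 0.005]), (0.72, [0.622, -0.024, 0.063])]
vial0_center [(0.73, [0.608, -0.41, 0.051])]
tube0_center []
```

View pics/l3.png

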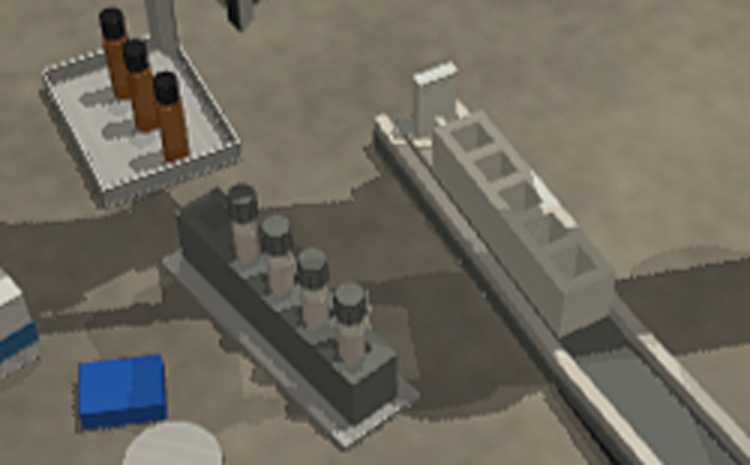

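All three vials stand in the tray, and the four tubes are still in the stand. The five empty cells' rim centres run from crop (470,134) to (580,259).

```bash
python3 - <<'E'
from h import *
c=cam('scene')
f=lambda u,v:((u+.5)/3-.5+185,(v+.5)/3-.5+165)
for q in [(470,134),(496,165),(523,197),(550,229),(579,260)]: print(ray(*c,*f(*q),.070).round(4))
for n,q in dict(tl=(432,151),r=(487,112),nr=(560,293),nl=(613,264)).items(): print(n,ray(*c,*f(*q),.070).round(4))
# predicted from vials
for k in range(5): print((np.array([.4377,-.149])+np.array([.0142,.1408])*k/4+np.array([-.001,.0095])).round(4))
E
```

```text
[ 0.4317 -0.1446  0.07  ]
[ 0.4353 -0.1063  0.07  ]
[ 0.4388 -0.0682  0.07  ]
[ 0.4421 -0.0317  0.07  ]
[0.4435 0.0035 0.07  ]
tl [ 0.4669 -0.1463  0.07  ]
r [ 0.406  -0.1567  0.07  ]
nr [0.474  0.0196 0.07  ]
nl [0.4258 0.0204 0.07  ]
[ 0.4367 -0.1395]
[ 0.4402 -0.1043]
[ 0.4438 -0.0691]
[ 0.4474 -0.0339]
[0.4509 0.0013]
```

Call:
{"api": "jog_arm", "payload": {
  "plan": [
    {"dx": 0.25,"dy": 0.92,"dz": 0,"rx": 0,"ry": 0,"rz": 0,"grip": 0},
    {"dx": 0.25,"dy": 0.92,"dz": 0,"rx": 0,"ry": 0,"rz": 0,"grip": 0},
    {"dx": 0.23,"dy": 0.93,"dz": 0,"rx": 0,"ry": 0,"rz": 0,"grip": 0},
    {"dx": 0,"dy": 0,"dz": -1,"rx": 0,"ry": 0,"rz": 0,"grip": 0},
    {"dx": 0,"dy": 0,"dz": -1,"rx": 0,"ry": 0,"rz": 0,"grip": 0},
    {"dx": 0,"dy": 0,"dz": -0.9,"rx": 0,"ry": 0,"rz": 0,"grip": 0},
    {"dx": 0,"dy": 0,"dz": -0.6,"rx": 0,"ry": 0,"rz": 0,"grip": 0},
    {"dx": 0,"dy": 0,"dz": 0,"rx": 0,"ry": 0,"rz": 0,"grip": 1},
    {"dx": 0,"dy": 0,"dz": 0,"rx": 0,"ry": 0,"rz": 0,"grip": 1},
    {"dx": 0,"dy": 0,"dz": 0,"rx": 0,"ry": 0,"rz": 0,"grip": 1},
    {"dx": 0,"dy": 0,"dz": 0,"rx": 0,"ry": 0,"rz": 0,"grip": 1},
    {"dx": 0,"dy": 0,"dz": 0,"rx": 0,"ry": 0,"rz": 0,"grip": 1}
  ]
}}

```text
time: 19.23
eef_pos: [0.6312, -0.1497, 0.1021]
orientation: [2.22, 2.219, 0.002]
force: [0.0, 0.4, 2.1]
width: 0.0193
```

Call:
{"api": "jog_arm", "payload": {
  "plan": [
    {"dx": 0,"dy": 0,"dz": 0.4,"rx": 0,"ry": 0,"rz": 0,"grip": 1},
    {"dx": 0,"dy": 0,"dz": 0.8,"rx": 0,"ry": 0,"rz": 0,"grip": 1},
    {"dx": 0,"dy": 0,"dz": 1,"rx": 0,"ry": 0,"rz": 0,"grip": 1},
    {"dx": 0,"dy": 0,"dz": 1,"rx": 0,"ry": 0,"rz": 0,"grip": 1},
    {"dx": -0.5,"dy": 0.1,"dz": 0,"rx": 0,"ry": 0,"rz": 0,"grip": 1},
    {"dx": -0.9,"dy": 0.2,"dz": 0,"rx": 0,"ry": 0,"rz": 0,"grip": 1},
    {"dx": -1,"dy": 0.25,"dz": 0,"rx": 0,"ry": 0,"rz": 0,"grip": 1},
    {"dx": -1,"dy": 0.25,"dz": 0,"rx": 0,"ry": 0,"rz": 0,"grip": 1},
    {"dx": -1,"dy": 0.25,"dz": 0,"rx": 0,"ry": 0,"rz": 0,"grip": 1},
    {"dx": -1,"dy": 0.25,"dz": 0,"rx": 0,"ry": 0,"rz": 0,"grip": 1},
    {"dx": -1,"dy": 0.25,"dz": 0,"rx": 0,"ry": 0,"rz": 0,"grip": 1}
  ]
}}

```text
time: 20.15
eef_pos: [0.4692, -0.1101, 0.1818]
orientation: [2.22, 2.221, 0.001]
force: [0.3, -0.1, -0.2]
width: 0.0194
```

Call:
{"api": "jog_arm", "payload": {
  "plan": [
    {"dx": -0.8,"dy": 0.12,"dz": 0,"rx": 0,"ry": 0,"rz": 0,"grip": 1},
    {"dx": -0.4,"dy": 0.1,"dz": 0,"rx": 0,"ry": 0,"rz": 0,"grip": 1},
    {"dx": 0,"dy": 0,"dz": -0.3,"rx": 0,"ry": 0,"rz": 0,"grip": 1},
    {"dx": 0,"dy": 0,"dz": 0,"rx": 0,"ry": 0,"rz": 0,"grip": 1},
    {"dx": 0,"dy": 0,"dz": 0,"rx": 0,"ry": 0,"rz": 0,"grip": 1}
  ]
}}

```text
time: 20.57
eef_pos: [0.4414, -0.1052, 0.173]
orientation: [2.221, 2.221, 0.001]
force: [0.9, 0.3, -0.4]
width: 0.019
```

```bash
python3 look.py l4; python3 - <<'E'
import cv2
a=cv2.imread('pics/l4.png')[60:310,330:680]; cv2.imwrite('pics/l4c.png',cv2.resize(a,None,fx=2,fy=2))
E
```

```text
carrier_tab [(0.68, [0.431, -0.203, 0.058])]
carrier_nose [(0.91, [0.451, 0.027, 0.021])]
tray_floor [(0.75, [0.612, -0.37, 0.003])]
vial0_center [(0.51, [0.607, -0.406, 0.05])]
tube0_center [(0.65, [0.583, 0.232, 0.084])]
```

View pics/l4c.png

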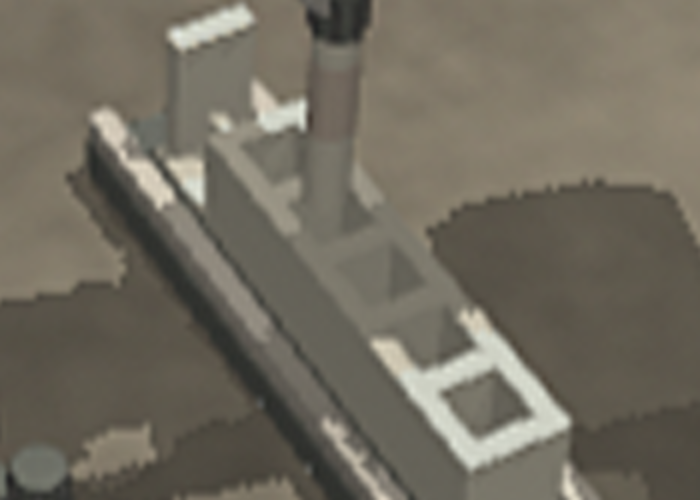

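The tube hangs over the second cell with its foot near crop (325,230). I'll project the expected foot and cell outlines to compare.

```bash
python3 - <<'E'
from h import *
c=cam('scene')
g=lambda X:(((px(*c,X)-[185,165]+.5)*3-.5-[330,60])*2).round(0)
print('foot',g([.4414,-.1052,.079]), g([.4414,-.1052,.070]))
d=np.array([.096,.995]);n=np.array([.995,-.096])
for nm,cc in (('c4',(.4495,.0025)),('c1',(.4392,-.1045))):
    print(nm,[g([*(np.array(cc)+.013*a*d+.013*b*n),.07]).tolist() for a,b in((1,1),(1,-1),(-1,-1),(-1,1))])
nose=np.array([.4495,.0025])+.023*d
print('nose top corners',g([*(nose+.022*n),.07]),g([*(nose-.022*n),.07]), 'tab top rear', g([*(nose-.232*d+.018*n),.09]),g([*(nose-.232*d-.018*n),.09]))
E
```

```text
foot [322. 202.] [321. 218.]
c4 [[473.0, 443.0], [534.0, 416.0], [493.0, 368.0], [433.0, 395.0]]
c1 [[315.0, 251.0], [374.0, 226.0], [338.0, 184.0], [280.0, 207.0]]
nose top corners [467. 472.] [570. 425.] tab top rear [156.  36.] [234.   6.]
```

Call:
{"api": "jog_arm", "payload": {
  "plan": [
    {"dx": -0.06,"dy": 0.02,"dz": -0.3,"rx": 0,"ry": 0,"rz": 0,"grip": 1},
    {"dx": 0,"dy": 0,"dz": -0.6,"rx": 0,"ry": 0,"rz": 0,"grip": 1},
    {"dx": 0,"dy": 0,"dz": -0.6,"rx": 0,"ry": 0,"rz": 0,"grip": 1},
    {"dx": 0,"dy": 0,"dz": -0.5,"rx": 0,"ry": 0,"rz": 0,"grip": 1},
    {"dx": 0,"dy": 0,"dz": 0,"rx": 0,"ry": 0,"rz": 0,"grip": 1}
  ]
}}

```text
time: 21.33
eef_pos: [0.4366, -0.1035, 0.1205]
orientation: [-2.218, -2.218, 0.003]
force: [-1.0, -0.3, -0.3]
width: 0.0192
```

Call:
{"api": "jog_arm", "payload": {
  "plan": [
    {"dx": 0,"dy": 0,"dz": 0,"rx": 0,"ry": 0,"rz": 0,"grip": 0},
    {"dx": 0,"dy": 0,"dz": 0,"rx": 0,"ry": 0,"rz": 0,"grip": 0},
    {"dx": 0,"dy": 0,"dz": 0,"rx": 0,"ry": 0,"rz": 0,"grip": 0},
    {"dx": 0,"dy": 0,"dz": 0.8,"rx": 0,"ry": 0,"rz": 0,"grip": 0},
    {"dx": 0,"dy": 0,"dz": 1,"rx": 0,"ry": 0,"rz": 0,"grip": 0},
    {"dx": 0,"dy": 0,"dz": 1,"rx": 0,"ry": 0,"rz": 0,"grip": 0},
    {"dx": 0.6,"dy": 0,"dz": 0,"rx": 0,"ry": 0,"rz": 0,"grip": 0},
    {"dx": 1,"dy": 0,"dz": 0,"rx": 0,"ry": 0,"rz": 0,"grip": 0},
    {"dx": 1,"dy": 0,"dz": 0,"rx": 0,"ry": 0,"rz": 0,"grip": 0},
    {"dx": 1,"dy": 0,"dz": 0,"rx": 0,"ry": 0,"rz": 0,"grip": 0},
    {"dx": 1,"dy": -0.1,"dz": 0,"rx": 0,"ry": 0,"rz": 0,"grip": 0},
    {"dx": 1,"dy": -0.1,"dz": 0,"rx": 0,"ry": 0,"rz": 0,"grip": 0}
  ]
}}

```text
time: 22.33
eef_pos: [0.5802, -0.1094, 0.194]
orientation: [2.22, 2.221, 0.001]
force: [-1.0, 0.0, 0.1]
width: 0.047
```

```bash
python3 look.py l5; python3 - <<'E'
import cv2
a=cv2.imread('pics/l5.png')[60:310,330:680]; cv2.imwrite('pics/l5c.png',cv2.resize(a,None,fx=1.5,fy=1.5))
E
```

```text
carrier_tab [(0.78, [0.429, -0.201, 0.058])]
carrier_nose [(0.89, [0.449, 0.029, 0.02]), (0.35, [0.759, 0.174, -0.006])]
tray_floor [(0.98, [0.612, -0.372, 0.005])]
vial0_center [(0.7, [0.608, -0.408, 0.05])]
tube0_center [(0.63, [0.711, 0.257, 0.0])]
```

View pics/l5c.png

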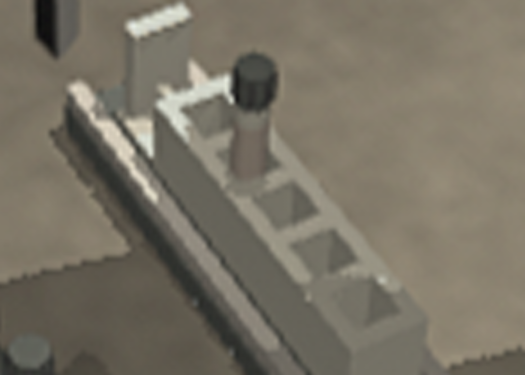

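The first tube is seated in cell −15 (cap at crop (255,65)) and the carrier has not moved. On to the second tube.

Call:
{"api": "jog_arm", "payload": {
  "plan": [
    {"dx": 0.93,"dy": 0.02,"dz": 0,"rx": 0,"ry": 0,"rz": 0,"grip": 0},
    {"dx": 0.93,"dy": 0.02,"dz": 0,"rx": 0,"ry": 0,"rz": 0,"grip": 0},
    {"dx": 0,"dy": 0,"dz": -0.8,"rx": 0,"ry": 0,"rz": 0,"grip": 0},
    {"dx": 0,"dy": 0,"dz": -1,"rx": 0,"ry": 0,"rz": 0,"grip": 0},
    {"dx": 0,"dy": 0,"dz": -1,"rx": 0,"ry": 0,"rz": 0,"grip": 0},
    {"dx": 0,"dy": 0,"dz": -0.6,"rx": 0,"ry": 0,"rz": 0,"grip": 0},
    {"dx": 0,"dy": 0,"dz": -0.28,"rx": 0,"ry": 0,"rz": 0,"grip": 0},
    {"dx": 0,"dy": 0,"dz": 0,"rx": 0,"ry": 0,"rz": 0,"grip": 1},
    {"dx": 0,"dy": 0,"dz": 0,"rx": 0,"ry": 0,"rz": 0,"grip": 1},
    {"dx": 0,"dy": 0,"dz": 0,"rx": 0,"ry": 0,"rz": 0,"grip": 1},
    {"dx": 0,"dy": 0,"dz": 0,"rx": 0,"ry": 0,"rz": 0,"grip": 1},
    {"dx": 0,"dy": 0,"dz": 0,"rx": 0,"ry": 0,"rz": 0,"grip": 1}
  ]
}}

```text
time: 23.63
eef_pos: [0.626, -0.1086, 0.1024]
orientation: [2.219, 2.22, 0.002]
force: [-0.2, 0.7, 3.5]
width: 0.0194
```

Call:
{"api": "jog_arm", "payload": {
  "plan": [
    {"dx": 0,"dy": 0,"dz": 0.4,"rx": 0,"ry": 0,"rz": 0,"grip": 1},
    {"dx": 0,"dy": 0,"dz": 0.8,"rx": 0,"ry": 0,"rz": 0,"grip": 1},
    {"dx": 0,"dy": 0,"dz": 1,"rx": 0,"ry": 0,"rz": 0,"grip": 1},
    {"dx": 0,"dy": 0,"dz": 1,"rx": 0,"ry": 0,"rz": 0,"grip": 1},
    {"dx": -0.5,"dy": 0.2,"dz": 0,"rx": 0,"ry": 0,"rz": 0,"grip": 1},
    {"dx": -0.9,"dy": 0.3,"dz": 0,"rx": 0,"ry": 0,"rz": 0,"grip": 1},
    {"dx": -1,"dy": 0.3,"dz": 0,"rx": 0,"ry": 0,"rz": 0,"grip": 1},
    {"dx": -1,"dy": 0.3,"dz": 0,"rx": 0,"ry": 0,"rz": 0,"grip": 1},
    {"dx": -1,"dy": 0.2,"dz": 0,"rx": 0,"ry": 0,"rz": 0,"grip": 1},
    {"dx": -1,"dy": 0.2,"dz": 0,"rx": 0,"ry": 0,"rz": 0,"grip": 1},
    {"dx": -1,"dy": 0.1,"dz": 0,"rx": 0,"ry": 0,"rz": 0,"grip": 1},
    {"dx": -0.9,"dy": 0,"dz": 0,"rx": 0,"ry": 0,"rz": 0,"grip": 1}
  ]
}}

```text
time: 24.63
eef_pos: [0.4412, -0.0677, 0.182]
orientation: [2.22, 2.222, 0.001]
force: [-0.7, 0.5, 0.2]
width: 0.0192
```

```bash
python3 look.py l6|head -2; python3 -c "
from workcell import arm
s=arm.read_state();print(s['eef_pos'])"
```

```text
carrier_tab [(0.72, [0.427, -0.2, 0.057]), (0.39, [0.712, 0.255, -0.001]), (0.33, [0.628, -0.072, 0.065])]
carrier_nose [(0.6, [0.45, 0.028, 0.022]), (0.31, [0.426, -0.483, 0.004])]
[ 0.44428676 -0.06873823  0.18167809]
```

Call:
{"api": "jog_arm", "payload": {
  "plan": [
    {"dx": -0.04,"dy": 0.03,"dz": -0.4,"rx": 0,"ry": 0,"rz": 0,"grip": 1},
    {"dx": 0,"dy": 0,"dz": -0.6,"rx": 0,"ry": 0,"rz": 0,"grip": 1},
    {"dx": 0,"dy": 0,"dz": -0.6,"rx": 0,"ry": 0,"rz": 0,"grip": 1},
    {"dx": 0,"dy": 0,"dz": -0.5,"rx": 0,"ry": 0,"rz": 0,"grip": 1},
    {"dx": 0,"dy": 0,"dz": -0.3,"rx": 0,"ry": 0,"rz": 0,"grip": 1},
    {"dx": 0,"dy": 0,"dz": 0,"rx": 0,"ry": 0,"rz": 0,"grip": 1}
  ]
}}

```text
time: 25.43
eef_pos: [0.4418, -0.0675, 0.1196]
orientation: [-2.219, -2.22, 0.002]
force: [0.4, -0.3, 0.1]
width: 0.0193
```

Call:
{"api": "jog_arm", "payload": {
  "plan": [
    {"dx": 0,"dy": 0,"dz": 0,"rx": 0,"ry": 0,"rz": 0,"grip": 0},
    {"dx": 0,"dy": 0,"dz": 0,"rx": 0,"ry": 0,"rz": 0,"grip": 0},
    {"dx": 0,"dy": 0,"dz": 0,"rx": 0,"ry": 0,"rz": 0,"grip": 0},
    {"dx": 0,"dy": 0,"dz": 0.8,"rx": 0,"ry": 0,"rz": 0,"grip": 0},
    {"dx": 0,"dy": 0,"dz": 1,"rx": 0,"ry": 0,"rz": 0,"grip": 0},
    {"dx": 0,"dy": 0,"dz": 1,"rx": 0,"ry": 0,"rz": 0,"grip": 0},
    {"dx": 0.6,"dy": 0,"dz": 0,"rx": 0,"ry": 0,"rz": 0,"grip": 0},
    {"dx": 1,"dy": 0,"dz": 0,"rx": 0,"ry": 0,"rz": 0,"grip": 0},
    {"dx": 1,"dy": 0,"dz": 0,"rx": 0,"ry": 0,"rz": 0,"grip": 0},
    {"dx": 1,"dy": 0,"dz": 0,"rx": 0,"ry": 0,"rz": 0,"grip": 0},
    {"dx": 1,"dy": 0,"dz": 0,"rx": 0,"ry": 0,"rz": 0,"grip": 0},
    {"dx": 1,"dy": 0,"dz": 0,"rx": 0,"ry": 0,"rz": 0,"grip": 0}
  ]
}}

```text
time: 26.43
eef_pos: [0.5832, -0.0676, 0.1918]
orientation: [2.22, 2.221, 0.001]
force: [0.0, -0.8, 0.6]
width: 0.0469
```

```bash
python3 look.py l7|head -2
```

```text
carrier_tab [(0.82, [0.428, -0.202, 0.059])]
carrier_nose [(0.7, [0.451, 0.028, 0.023])]
```

Call:
{"api": "jog_arm", "payload": {
  "plan": [
    {"dx": 0.78,"dy": -0.04,"dz": 0,"rx": 0,"ry": 0,"rz": 0,"grip": 0},
    {"dx": 0.78,"dy": -0.04,"dz": 0,"rx": 0,"ry": 0,"rz": 0,"grip": 0},
    {"dx": 0,"dy": 0,"dz": -0.8,"rx": 0,"ry": 0,"rz": 0,"grip": 0},
    {"dx": 0,"dy": 0,"dz": -1,"rx": 0,"ry": 0,"rz": 0,"grip": 0},
    {"dx": 0,"dy": 0,"dz": -1,"rx": 0,"ry": 0,"rz": 0,"grip": 0},
    {"dx": 0,"dy": 0,"dz": -0.6,"rx": 0,"ry": 0,"rz": 0,"grip": 0},
    {"dx": 0,"dy": 0,"dz": -0.2,"rx": 0,"ry": 0,"rz": 0,"grip": 0},
    {"dx": 0,"dy": 0,"dz": 0,"rx": 0,"ry": 0,"rz": 0,"grip": 1},
    {"dx": 0,"dy": 0,"dz": 0,"rx": 0,"ry": 0,"rz": 0,"grip": 1},
    {"dx": 0,"dy": 0,"dz": 0,"rx": 0,"ry": 0,"rz": 0,"grip": 1},
    {"dx": 0,"dy": 0,"dz": 0,"rx": 0,"ry": 0,"rz": 0,"grip": 1},
    {"dx": 0,"dy": 0,"dz": 0,"rx": 0,"ry": 0,"rz": 0,"grip": 1}
  ]
}}

```text
time: 27.73
eef_pos: [0.6215, -0.0698, 0.1024]
orientation: [2.219, 2.22, 0.002]
force: [0.4, 0.9, 2.9]
width: 0.0189
```

Call:
{"api": "jog_arm", "payload": {
  "plan": [
    {"dx": 0,"dy": 0,"dz": 0.4,"rx": 0,"ry": 0,"rz": 0,"grip": 1},
    {"dx": 0,"dy": 0,"dz": 0.8,"rx": 0,"ry": 0,"rz": 0,"grip": 1},
    {"dx": 0,"dy": 0,"dz": 1,"rx": 0,"ry": 0,"rz": 0,"grip": 1},
    {"dx": 0,"dy": 0,"dz": 1,"rx": 0,"ry": 0,"rz": 0,"grip": 1},
    {"dx": -0.5,"dy": 0.2,"dz": 0,"rx": 0,"ry": 0,"rz": 0,"grip": 1},
    {"dx": -0.9,"dy": 0.3,"dz": 0,"rx": 0,"ry": 0,"rz": 0,"grip": 1},
    {"dx": -1,"dy": 0.3,"dz": 0,"rx": 0,"ry": 0,"rz": 0,"grip": 1},
    {"dx": -1,"dy": 0.3,"dz": 0,"rx": 0,"ry": 0,"rz": 0,"grip": 1},
    {"dx": -1,"dy": 0.2,"dz": 0,"rx": 0,"ry": 0,"rz": 0,"grip": 1},
    {"dx": -1,"dy": 0.2,"dz": 0,"rx": 0,"ry": 0,"rz": 0,"grip": 1},
    {"dx": -1,"dy": 0,"dz": 0,"rx": 0,"ry": 0,"rz": 0,"grip": 1},
    {"dx": -0.65,"dy": 0,"dz": 0,"rx": 0,"ry": 0,"rz": 0,"grip": 1}
  ]
}}

```text
time: 28.73
eef_pos: [0.4419, -0.0316, 0.1819]
orientation: [-2.22, -2.222, 0.0]
force: [0.7, -0.1, -0.9]
width: 0.0194
```

```bash
python3 look.py l8|head -2; python3 -c "
from workcell import arm
s=arm.read_state();print(s['eef_pos'])"
```

```text
carrier_tab [(0.67, [0.432, -0.204, 0.059])]
carrier_nose [(0.91, [0.452, 0.029, 0.021])]
[ 0.44603302 -0.03240084  0.1815718 ]
```

Next tube D is at (0.6178, −0.0311).

Call:
{"api": "jog_arm", "payload": {
  "plan": [
    {"dx": 0,"dy": 0.02,"dz": -0.4,"rx": 0,"ry": 0,"rz": 0,"grip": 1},
    {"dx": 0,"dy": 0,"dz": -0.6,"rx": 0,"ry": 0,"rz": 0,"grip": 1},
    {"dx": 0,"dy": 0,"dz": -0.6,"rx": 0,"ry": 0,"rz": 0,"grip": 1},
    {"dx": 0,"dy": 0,"dz": -0.5,"rx": 0,"ry": 0,"rz": 0,"grip": 1},
    {"dx": 0,"dy": 0,"dz": -0.3,"rx": 0,"ry": 0,"rz": 0,"grip": 1},
    {"dx": 0,"dy": 0,"dz": 0,"rx": 0,"ry": 0,"rz": 0,"grip": 1}
  ]
}}

```text
time: 29.53
eef_pos: [0.4449, -0.0317, 0.1199]
orientation: [-2.22, -2.221, 0.001]
force: [-1.5, 0.1, 0.1]
width: 0.0192
```

Call:
{"api": "jog_arm", "payload": {
  "plan": [
    {"dx": 0,"dy": 0,"dz": 0,"rx": 0,"ry": 0,"rz": 0,"grip": 0},
    {"dx": 0,"dy": 0,"dz": 0,"rx": 0,"ry": 0,"rz": 0,"grip": 0},
    {"dx": 0,"dy": 0,"dz": 0,"rx": 0,"ry": 0,"rz": 0,"grip": 0},
    {"dx": 0,"dy": 0,"dz": 0.8,"rx": 0,"ry": 0,"rz": 0,"grip": 0},
    {"dx": 0,"dy": 0,"dz": 1,"rx": 0,"ry": 0,"rz": 0,"grip": 0},
    {"dx": 0,"dy": 0,"dz": 1,"rx": 0,"ry": 0,"rz": 0,"grip": 0},
    {"dx": 0.6,"dy": 0,"dz": 0,"rx": 0,"ry": 0,"rz": 0,"grip": 0},
    {"dx": 1,"dy": 0,"dz": 0,"rx": 0,"ry": 0,"rz": 0,"grip": 0},
    {"dx": 1,"dy": 0,"dz": 0,"rx": 0,"ry": 0,"rz": 0,"grip": 0},
    {"dx": 1,"dy": 0,"dz": 0,"rx": 0,"ry": 0,"rz": 0,"grip": 0},
    {"dx": 1,"dy": 0,"dz": 0,"rx": 0,"ry": 0,"rz": 0,"grip": 0},
    {"dx": 1,"dy": 0,"dz": 0,"rx": 0,"ry": 0,"rz": 0,"grip": 0}
  ]
}}

```text
time: 30.53
eef_pos: [0.5858, -0.0316, 0.1916]
orientation: [2.22, 2.221, 0.001]
force: [-0.1, 0.4, -0.2]
width: 0.0469
```

```bash
python3 look.py l9|head -2; python3 - <<'E'
import cv2
a=cv2.imread('pics/l9.png')[60:460,150:680]; cv2.imwrite('pics/l9c.png',a)
E
```

```text
carrier_tab []
carrier_nose [(0.64, [0.606, -0.407, 0.049]), (0.62, [0.451, 0.029, 0.02])]
```

View pics/l9c.png

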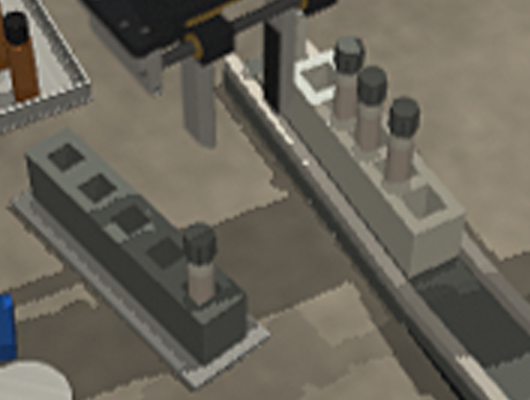

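Three tubes are seated (caps at crop (349,53), (371,85), (404,117)). One tube is left, at (199,245).

Call:
{"api": "jog_arm", "payload": {
  "plan": [
    {"dx": 0.64,"dy": 0.01,"dz": 0,"rx": 0,"ry": 0,"rz": 0,"grip": 0},
    {"dx": 0.64,"dy": 0.01,"dz": 0,"rx": 0,"ry": 0,"rz": 0,"grip": 0},
    {"dx": 0,"dy": 0,"dz": -0.8,"rx": 0,"ry": 0,"rz": 0,"grip": 0},
    {"dx": 0,"dy": 0,"dz": -1,"rx": 0,"ry": 0,"rz": 0,"grip": 0},
    {"dx": 0,"dy": 0,"dz": -1,"rx": 0,"ry": 0,"rz": 0,"grip": 0},
    {"dx": 0,"dy": 0,"dz": -0.6,"rx": 0,"ry": 0,"rz": 0,"grip": 0},
    {"dx": 0,"dy": 0,"dz": -0.2,"rx": 0,"ry": 0,"rz": 0,"grip": 0},
    {"dx": 0,"dy": 0,"dz": 0,"rx": 0,"ry": 0,"rz": 0,"grip": 1},
    {"dx": 0,"dy": 0,"dz": 0,"rx": 0,"ry": 0,"rz": 0,"grip": 1},
    {"dx": 0,"dy": 0,"dz": 0,"rx": 0,"ry": 0,"rz": 0,"grip": 1},
    {"dx": 0,"dy": 0,"dz": 0,"rx": 0,"ry": 0,"rz": 0,"grip": 1},
    {"dx": 0,"dy": 0,"dz": 0,"rx": 0,"ry": 0,"rz": 0,"grip": 1}
  ]
}}

```text
time: 31.83
eef_pos: [0.6172, -0.0313, 0.1024]
orientation: [2.22, 2.22, 0.002]
force: [0.1, 0.1, 3.1]
width: 0.0189
```

Call:
{"api": "jog_arm", "payload": {
  "plan": [
    {"dx": 0,"dy": 0,"dz": 0.4,"rx": 0,"ry": 0,"rz": 0,"grip": 1},
    {"dx": 0,"dy": 0,"dz": 0.8,"rx": 0,"ry": 0,"rz": 0,"grip": 1},
    {"dx": 0,"dy": 0,"dz": 1,"rx": 0,"ry": 0,"rz": 0,"grip": 1},
    {"dx": 0,"dy": 0,"dz": 1,"rx": 0,"ry": 0,"rz": 0,"grip": 1},
    {"dx": -0.5,"dy": 0.2,"dz": 0,"rx": 0,"ry": 0,"rz": 0,"grip": 1},
    {"dx": -0.9,"dy": 0.3,"dz": 0,"rx": 0,"ry": 0,"rz": 0,"grip": 1},
    {"dx": -1,"dy": 0.3,"dz": 0,"rx": 0,"ry": 0,"rz": 0,"grip": 1},
    {"dx": -1,"dy": 0.3,"dz": 0,"rx": 0,"ry": 0,"rz": 0,"grip": 1},
    {"dx": -1,"dy": 0.2,"dz": 0,"rx": 0,"ry": 0,"rz": 0,"grip": 1},
    {"dx": -1,"dy": 0.06,"dz": 0,"rx": 0,"ry": 0,"rz": 0,"grip": 1},
    {"dx": -0.9,"dy": 0,"dz": 0,"rx": 0,"ry": 0,"rz": 0,"grip": 1},
    {"dx": -0.42,"dy": 0,"dz": 0,"rx": 0,"ry": 0,"rz": 0,"grip": 1}
  ]
}}

```text
time: 32.83
eef_pos: [0.4455, 0.0033, 0.1819]
orientation: [-2.22, -2.222, 0.001]
force: [-0.4, -0.5, -0.6]
width: 0.019
```

```bash
python3 look.py l10|head -2; python3 -c "
from workcell import arm
s=arm.read_state();print(s['eef_pos'])"
```

```text
carrier_tab [(0.71, [0.427, -0.202, 0.061])]
carrier_nose [(0.88, [0.45, 0.025, 0.019])]
[0.45016475 0.00263285 0.18130547]
```

Call:
{"api": "jog_arm", "payload": {
  "plan": [
    {"dx": 0,"dy": 0,"dz": -0.4,"rx": 0,"ry": 0,"rz": 0,"grip": 1},
    {"dx": 0,"dy": 0,"dz": -0.6,"rx": 0,"ry": 0,"rz": 0,"grip": 1},
    {"dx": 0,"dy": 0,"dz": -0.6,"rx": 0,"ry": 0,"rz": 0,"grip": 1},
    {"dx": 0,"dy": 0,"dz": -0.5,"rx": 0,"ry": 0,"rz": 0,"grip": 1},
    {"dx": 0,"dy": 0,"dz": -0.3,"rx": 0,"ry": 0,"rz": 0,"grip": 1},
    {"dx": 0,"dy": 0,"dz": 0,"rx": 0,"ry": 0,"rz": 0,"grip": 1}
  ]
}}

```text
time: 33.63
eef_pos: [0.4486, 0.0029, 0.1194]
orientation: [-2.22, -2.221, 0.002]
force: [0.2, -0.2, 0.3]
width: 0.0194
```

Call:
{"api": "jog_arm", "payload": {
  "plan": [
    {"dx": 0,"dy": 0,"dz": 0,"rx": 0,"ry": 0,"rz": 0,"grip": 0},
    {"dx": 0,"dy": 0,"dz": 0,"rx": 0,"ry": 0,"rz": 0,"grip": 0},
    {"dx": 0,"dy": 0,"dz": 0,"rx": 0,"ry": 0,"rz": 0,"grip": 0},
    {"dx": 0,"dy": 0,"dz": 0.8,"rx": 0,"ry": 0,"rz": 0,"grip": 0},
    {"dx": 0,"dy": 0,"dz": 1,"rx": 0,"ry": 0,"rz": 0,"grip": 0},
    {"dx": 0,"dy": 0,"dz": 1,"rx": 0,"ry": 0,"rz": 0,"grip": 0},
    {"dx": 0,"dy": 0,"dz": 0.6,"rx": 0,"ry": 0,"rz": 0,"grip": 0},
    {"dx": -0.1,"dy": -0.8,"dz": 0,"rx": 0,"ry": 0,"rz": 0,"grip": 1},
    {"dx": -0.1,"dy": -1,"dz": 0,"rx": 0,"ry": 0,"rz": 0,"grip": 1},
    {"dx": -0.1,"dy": -1,"dz": 0,"rx": 0,"ry": 0,"rz": 0,"grip": 1},
    {"dx": -0.1,"dy": -1,"dz": 0,"rx": 0,"ry": 0,"rz": 0,"grip": 1},
    {"dx": -0.1,"dy": -1,"dz": 0,"rx": 0,"ry": 0,"rz": 0,"grip": 1}
  ]
}}

```text
time: 34.63
eef_pos: [0.4359, -0.1182, 0.2065]
orientation: [2.22, 2.222, 0.001]
force: [-0.3, -0.1, 0.8]
width: 0.017
```

Call:
{"api": "jog_arm", "payload": {
  "plan": [
    {"dx": -0.1,"dy": -1,"dz": 0,"rx": 0,"ry": 0,"rz": 0,"grip": 1},
    {"dx": -0.1,"dy": -1,"dz": 0,"rx": 0,"ry": 0,"rz": 0,"grip": 1},
    {"dx": -0.1,"dy": -1,"dz": 0,"rx": 0,"ry": 0,"rz": 0,"grip": 1},
    {"dx": -0.1,"dy": -1,"dz": 0,"rx": 0,"ry": 0,"rz": 0,"grip": 1},
    {"dx": -0.1,"dy": -1,"dz": 0,"rx": 0,"ry": 0,"rz": 0,"grip": 1},
    {"dx": 0,"dy": -0.4,"dz": 0,"rx": 0,"ry": 0,"rz": 0,"grip": 1},
    {"dx": 0,"dy": 0,"dz": 0,"rx": 0,"ry": 0,"rz": 0,"grip": 1}
  ]
}}

```text
time: 35.22
eef_pos: [0.4236, -0.254, 0.206]
orientation: [2.224, 2.218, -0.0]
force: [0.0, 0.5, -0.3]
width: 0.0003
```

```bash
python3 look.py l11
```

```text
carrier_tab [(0.57, [0.427, -0.205, 0.059])]
carrier_nose []
tray_floor [(0.87, [0.612, -0.372, 0.007]), (0.56, [0.435, -0.09, 0.047])]
vial0_center [(0.6, [0.608, -0.406, 0.051])]
tube0_center [(0.69, [0.445, -0.068, 0.08])]
```

View pics/l11.png

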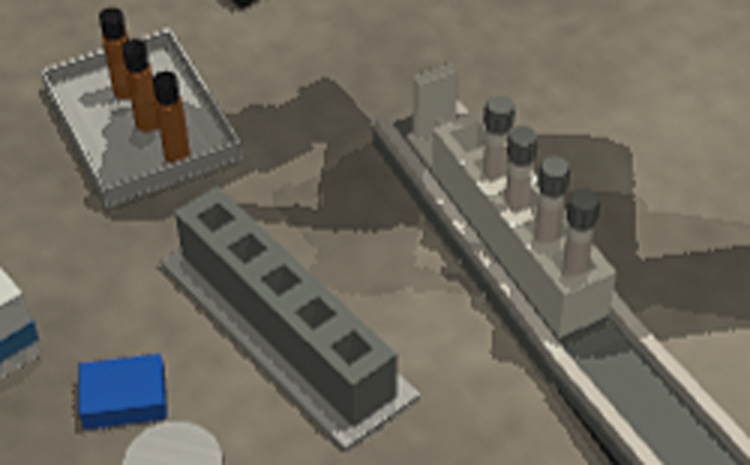

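All four tubes are upright in the carrier cells, the stand is empty, and three vials stand in the tray. Next I lower the closed, slightly tilted fingers behind the tab.

Call:
{"api": "jog_arm", "payload": {
  "plan": [
    {"dx": 0,"dy": 0,"dz": -0.6,"rx": 0.5,"ry": 0,"rz": 0,"grip": 1},
    {"dx": 0,"dy": 0,"dz": -1,"rx": 0.5,"ry": 0,"rz": 0,"grip": 1},
    {"dx": 0,"dy": 0,"dz": -1,"rx": 0.5,"ry": 0,"rz": 0,"grip": 1},
    {"dx": 0,"dy": 0,"dz": -1,"rx": 0.5,"ry": 0,"rz": 0,"grip": 1},
    {"dx": 0,"dy": 0,"dz": -1,"rx": 0,"ry": 0,"rz": 0,"grip": 1},
    {"dx": 0,"dy": 0,"dz": -0.5,"rx": 0,"ry": 0,"rz": 0,"grip": 1},
    {"dx": 0,"dy": 0,"dz": -0.2,"rx": 0,"ry": 0,"rz": 0,"grip": 1},
    {"dx": 0.02,"dy": 0.2,"dz": 0,"rx": 0,"ry": 0,"rz": 0,"grip": 1},
    {"dx": 0.03,"dy": 0.3,"dz": 0,"rx": 0,"ry": 0,"rz": 0,"grip": 1},
    {"dx": 0.03,"dy": 0.3,"dz": 0,"rx": 0,"ry": 0,"rz": 0,"grip": 1},
    {"dx": 0.02,"dy": 0.2,"dz": 0,"rx": 0,"ry": 0,"rz": 0,"grip": 1},
    {"dx": 0,"dy": 0,"dz": 0,"rx": 0,"ry": 0,"rz": 0,"grip": 1}
  ]
}}

```text
time: 36.52
eef_pos: [0.4262, -0.2256, 0.0746]
orientation: [-2.11, -2.114, -0.223]
force: [-0.8, 0.5, -0.3]
width: 0.0007
```

Call:
{"api": "jog_arm", "payload": {
  "plan": [
    {"dx": 0.02,"dy": 0.2,"dz": 0,"rx": 0,"ry": 0,"rz": 0,"grip": 1},
    {"dx": 0.02,"dy": 0.2,"dz": 0,"rx": 0,"ry": 0,"rz": 0,"grip": 1},
    {"dx": 0.02,"dy": 0.2,"dz": 0,"rx": 0,"ry": 0,"rz": 0,"grip": 1},
    {"dx": 0.02,"dy": 0.2,"dz": 0,"rx": 0,"ry": 0,"rz": 0,"grip": 1},
    {"dx": 0.02,"dy": 0.2,"dz": 0,"rx": 0,"ry": 0,"rz": 0,"grip": 1},
    {"dx": 0.02,"dy": 0.2,"dz": 0,"rx": 0,"ry": 0,"rz": 0,"grip": 1}
  ]
}}

```text
time: 37.02
eef_pos: [0.4293, -0.1976, 0.0736]
orientation: [-2.112, -2.113, -0.221]
force: [-0.2, -3.5, 1.4]
width: 0.0005
```

```bash
python3 look.py l12
```

```text
carrier_tab [(0.6, [0.612, -0.371, 0.006]), (0.56, [0.43, -0.19, 0.06])]
carrier_nose [(0.61, [0.452, 0.04, 0.018])]
tray_floor [(0.63, [0.611, -0.37, 0.002])]
vial0_center [(0.75, [0.609, -0.409, 0.048])]
tube0_center [(0.59, [0.585, 0.233, 0.082])]
```

Call:
{"api": "jog_arm", "payload": {
  "plan": [
    {"dx": 0.02,"dy": 0.2,"dz": 0,"rx": 0,"ry": 0,"rz": 0,"grip": 1},
    {"dx": 0.02,"dy": 0.2,"dz": 0,"rx": 0,"ry": 0,"rz": 0,"grip": 1},
    {"dx": 0.03,"dy": 0.3,"dz": 0,"rx": 0,"ry": 0,"rz": 0,"grip": 1},
    {"dx": 0.03,"dy": 0.3,"dz": 0,"rx": 0,"ry": 0,"rz": 0,"grip": 1},
    {"dx": 0.03,"dy": 0.3,"dz": 0,"rx": 0,"ry": 0,"rz": 0,"grip": 1},
    {"dx": 0.03,"dy": 0.3,"dz": 0,"rx": 0,"ry": 0,"rz": 0,"grip": 1},
    {"dx": 0.03,"dy": 0.3,"dz": 0,"rx": 0,"ry": 0,"rz": 0,"grip": 1},
    {"dx": 0.03,"dy": 0.3,"dz": 0,"rx": 0,"ry": 0,"rz": 0,"grip": 1},
    {"dx": 0.03,"dy": 0.3,"dz": 0,"rx": 0,"ry": 0,"rz": 0,"grip": 1},
    {"dx": 0.03,"dy": 0.3,"dz": 0,"rx": 0,"ry": 0,"rz": 0,"grip": 1},
    {"dx": 0.03,"dy": 0.3,"dz": 0,"rx": 0,"ry": 0,"rz": 0,"grip": 1},
    {"dx": 0.03,"dy": 0.3,"dz": 0,"rx": 0,"ry": 0,"rz": 0,"grip": 1}
  ]
}}

```text
time: 38.32
eef_pos: [0.4375, -0.1114, 0.0735]
orientation: [-2.111, -2.111, -0.222]
force: [0.8, -2.6, -1.2]
width: 0.0002
```

Call:
{"api": "jog_arm", "payload": {
  "plan": [
    {"dx": 0.03,"dy": 0.3,"dz": 0,"rx": 0,"ry": 0,"rz": 0,"grip": 1},
    {"dx": 0.03,"dy": 0.3,"dz": 0,"rx": 0,"ry": 0,"rz": 0,"grip": 1},
    {"dx": 0.03,"dy": 0.3,"dz": 0,"rx": 0,"ry": 0,"rz": 0,"grip": 1},
    {"dx": 0.03,"dy": 0.3,"dz": 0,"rx": 0,"ry": 0,"rz": 0,"grip": 1},
    {"dx": 0.03,"dy": 0.3,"dz": 0,"rx": 0,"ry": 0,"rz": 0,"grip": 1},
    {"dx": 0.03,"dy": 0.3,"dz": 0,"rx": 0,"ry": 0,"rz": 0,"grip": 1},
    {"dx": 0.03,"dy": 0.3,"dz": 0,"rx": 0,"ry": 0,"rz": 0,"grip": 1},
    {"dx": 0.03,"dy": 0.3,"dz": 0,"rx": 0,"ry": 0,"rz": 0,"grip": 1},
    {"dx": 0.03,"dy": 0.3,"dz": 0,"rx": 0,"ry": 0,"rz": 0,"grip": 1},
    {"dx": 0.03,"dy": 0.3,"dz": 0,"rx": 0,"ry": 0,"rz": 0,"grip": 1},
    {"dx": 0.03,"dy": 0.3,"dz": 0,"rx": 0,"ry": 0,"rz": 0,"grip": 1},
    {"dx": 0.03,"dy": 0.3,"dz": 0,"rx": 0,"ry": 0,"rz": 0,"grip": 1}
  ]
}}

```text
time: 39.32
eef_pos: [0.4465, -0.0214, 0.0735]
orientation: [-2.111, -2.111, -0.222]
force: [1.2, -3.2, -1.0]
width: 0.0004
```

```bash
cat > look2.py <<'E'
from h import *
import sys
P,R,t=cam('scene')
for n in ("carrier_tab","carrier_nose","carrier_center","stop","start_top"):
    r=arm.mark_of(P,n); print(n,[(round(d['conf'],2),w(R,t,d['at']).round(3).tolist()) for d in r if d['conf']>.3])
Q,R,t=cam('top')
for n in ("carrier_tab","carrier_nose","stop","start_top"):
    r=arm.mark_of(Q,n); print(n,[(round(d['conf'],2),w(R,t,d['at']).round(3).tolist()) for d in r if d['conf']>.3])
b=cv2.resize(P['img'][160:460,300:560],None,fx=2,fy=2,interpolation=cv2.INTER_CUBIC)
a=cv2.resize(Q['img'][190:290,150:330],(280*1,156)); a=np.vstack([a,np.zeros((444,280,3),np.uint8)])
cv2.imwrite(f'pics/{sys.argv[1]}.png',np.hstack([b,a]))
E
python3 look2.py p1
```

```text
carrier_tab [(0.95, [0.449, -0.013, 0.059])]
carrier_nose [(0.73, [0.773, 0.007, 0.004]), (0.69, [0.472, 0.219, 0.04])]
carrier_center [(0.65, [0.448, -0.011, 0.06]), (0.57, [0.458, 0.103, 0.056])]
stop []
start_top [(0.68, [0.772, 0.01, 0.001]), (0.54, [0.584, 0.238, 0.083])]
carrier_tab [(0.58, [0.448, -0.007, 0.057]), (0.56, [0.775, 0.006, 0.004])]
carrier_nose [(0.79, [0.471, 0.221, 0.038]), (0.41, [0.466, 0.121, 0.089])]
stop [(0.64, [0.484, 0.295, 0.05])]
start_top [(0.62, [0.584, 0.238, 0.084])]
```

View pics/p1.png

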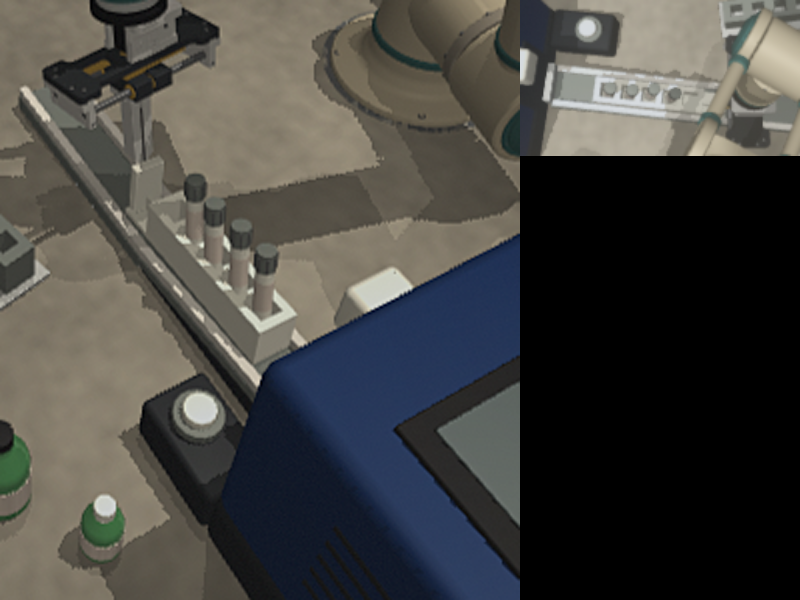

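The carrier is on the ramp with all four tubes upright, its nose at y ≈ 0.220 and the stop at y ≈ 0.295. About 74 mm remain.

Call:
{"api": "jog_arm", "payload": {
  "plan": [
    {"dx": 0.02,"dy": 0.2,"dz": 0,"rx": 0,"ry": 0,"rz": 0,"grip": 1},
    {"dx": 0.02,"dy": 0.2,"dz": 0,"rx": 0,"ry": 0,"rz": 0,"grip": 1},
    {"dx": 0.02,"dy": 0.2,"dz": 0,"rx": 0,"ry": 0,"rz": 0,"grip": 1},
    {"dx": 0.02,"dy": 0.2,"dz": 0,"rx": 0,"ry": 0,"rz": 0,"grip": 1},
    {"dx": 0.02,"dy": 0.2,"dz": 0,"rx": 0,"ry": 0,"rz": 0,"grip": 1},
    {"dx": 0.02,"dy": 0.2,"dz": 0,"rx": 0,"ry": 0,"rz": 0,"grip": 1},
    {"dx": 0.02,"dy": 0.2,"dz": 0,"rx": 0,"ry": 0,"rz": 0,"grip": 1},
    {"dx": 0.02,"dy": 0.2,"dz": 0,"rx": 0,"ry": 0,"rz": 0,"grip": 1},
    {"dx": 0.02,"dy": 0.2,"dz": 0,"rx": 0,"ry": 0,"rz": 0,"grip": 1},
    {"dx": 0.02,"dy": 0.2,"dz": 0,"rx": 0,"ry": 0,"rz": 0,"grip": 1},
    {"dx": 0.02,"dy": 0.2,"dz": 0,"rx": 0,"ry": 0,"rz": 0,"grip": 1},
    {"dx": 0,"dy": 0,"dz": 0,"rx": 0,"ry": 0,"rz": 0,"grip": 1}
  ]
}}

```text
time: 40.87
eef_pos: [0.4517, 0.0342, 0.0736]
orientation: [-2.109, -2.111, -0.223]
force: [0.4, -0.2, -0.7]
width: 0.0007
```

```bash
python3 look2.py p2
```

```text
carrier_tab [(0.71, [0.454, 0.047, 0.056])]
carrier_nose []
carrier_center [(0.83, [0.463, 0.161, 0.059])]
stop []
start_top [(0.71, [0.585, 0.238, 0.086])]
carrier_tab [(0.61, [0.454, 0.047, 0.056]), (0.57, [0.759, 0.172, 0.001])]
carrier_nose [(0.59, [0.479, 0.279, 0.048])]
stop []
start_top [(0.44, [0.586, 0.235, 0.084])]
```

Call:
{"api": "jog_arm", "payload": {
  "plan": [
    {"dx": 0.005,"dy": 0.05,"dz": 0,"rx": 0,"ry": 0,"rz": 0,"grip": 1},
    {"dx": 0.005,"dy": 0.05,"dz": 0,"rx": 0,"ry": 0,"rz": 0,"grip": 1},
    {"dx": 0.005,"dy": 0.05,"dz": 0,"rx": 0,"ry": 0,"rz": 0,"grip": 1},
    {"dx": 0.005,"dy": 0.05,"dz": 0,"rx": 0,"ry": 0,"rz": 0,"grip": 1},
    {"dx": 0.005,"dy": 0.05,"dz": 0,"rx": 0,"ry": 0,"rz": 0,"grip": 1},
    {"dx": 0.005,"dy": 0.05,"dz": 0,"rx": 0,"ry": 0,"rz": 0,"grip": 1},
    {"dx": 0.005,"dy": 0.05,"dz": 0,"rx": 0,"ry": 0,"rz": 0,"grip": 1}
  ]
}}

```text
time: 42.0
eef_pos: [0.4535, 0.0407, 0.0738]
orientation: [-2.112, -2.114, -0.222]
force: [-0.1, -5.8, 4.1]
width: 0.001
```

Call:
{"api": "jog_arm", "payload": {
  "plan": [
    {"dx": 0.004,"dy": 0.04,"dz": 0,"rx": 0,"ry": 0,"rz": 0,"grip": 1},
    {"dx": 0.004,"dy": 0.04,"dz": 0,"rx": 0,"ry": 0,"rz": 0,"grip": 1},
    {"dx": 0.004,"dy": 0.04,"dz": 0,"rx": 0,"ry": 0,"rz": 0,"grip": 1}
  ]
}}

```text
time: 42.25
eef_pos: [0.454, 0.0435, 0.074]
orientation: [-2.112, -2.115, -0.222]
force: [-0.1, -6.2, 4.0]
width: 0.0006
```

Call:
{"api": "jog_arm", "payload": {
  "plan": [
    {"dx": 0.004,"dy": 0.04,"dz": 0,"rx": 0,"ry": 0,"rz": 0,"grip": 1},
    {"dx": 0.004,"dy": 0.04,"dz": 0,"rx": 0,"ry": 0,"rz": 0,"grip": 1},
    {"dx": 0.004,"dy": 0.04,"dz": 0,"rx": 0,"ry": 0,"rz": 0,"grip": 1},
    {"dx": 0.004,"dy": 0.04,"dz": 0,"rx": 0,"ry": 0,"rz": 0,"grip": 1}
  ]
}}

```text
time: 42.58
eef_pos: [0.4545, 0.0475, 0.074]
orientation: [-2.112, -2.114, -0.222]
force: [-1.2, -6.7, 4.2]
width: 0.0006
```

Call:
{"api": "jog_arm", "payload": {
  "plan": [
    {"dx": 0.003,"dy": 0.03,"dz": 0,"rx": 0,"ry": 0,"rz": 0,"grip": 1},
    {"dx": 0.003,"dy": 0.03,"dz": 0,"rx": 0,"ry": 0,"rz": 0,"grip": 1},
    {"dx": 0.003,"dy": 0.03,"dz": 0,"rx": 0,"ry": 0,"rz": 0,"grip": 1}
  ]
}}

```text
time: 42.83
eef_pos: [0.4547, 0.0497, 0.074]
orientation: [-2.112, -2.114, -0.222]
force: [-0.7, -6.2, 3.9]
width: 0.0008
```

Call:
{"api": "jog_arm", "payload": {
  "plan": [
    {"dx": 0.002,"dy": 0.02,"dz": 0,"rx": 0,"ry": 0,"rz": 0,"grip": 1},
    {"dx": 0.002,"dy": 0.02,"dz": 0,"rx": 0,"ry": 0,"rz": 0,"grip": 1},
    {"dx": 0.002,"dy": 0.02,"dz": 0,"rx": 0,"ry": 0,"rz": 0,"grip": 1}
  ]
}}

```text
time: 43.08
eef_pos: [0.4549, 0.0512, 0.074]
orientation: [-2.112, -2.114, -0.222]
force: [-1.3, -5.9, 4.3]
width: 0.0004
```

Call:
{"api": "jog_arm", "payload": {
  "plan": [
    {"dx": 0.002,"dy": 0.02,"dz": 0,"rx": 0,"ry": 0,"rz": 0,"grip": 1},
    {"dx": 0.002,"dy": 0.02,"dz": 0,"rx": 0,"ry": 0,"rz": 0,"grip": 1},
    {"dx": 0.002,"dy": 0.02,"dz": 0,"rx": 0,"ry": 0,"rz": 0,"grip": 1}
  ]
}}

```text
time: 43.33
eef_pos: [0.455, 0.0527, 0.074]
orientation: [-2.112, -2.114, -0.222]
force: [-0.5, -6.4, 4.5]
width: 0.0006
```

```bash
python3 look2.py p3
```

```text
carrier_tab [(0.74, [0.458, 0.066, 0.063]), (0.72, [0.464, 0.155, 0.096])]
carrier_nose []
carrier_center [(0.78, [0.464, 0.178, 0.063])]
stop []
start_top [(0.54, [0.586, 0.237, 0.083])]
carrier_tab [(0.69, [0.455, 0.068, 0.06])]
carrier_nose [(0.61, [0.481, 0.294, 0.053])]
stop [(0.71, [0.472, 0.149, 0.093]), (0.59, [0.75, -0.125, -0.001]), (0.45, [0.485, 0.297, 0.051])]
start_top [(0.58, [0.581, 0.235, 0.087]), (0.55, [0.607, -0.403, 0.048]), (0.45, [0.486, 0.296, 0.053])]
```

Call:
{"api": "jog_arm", "payload": {
  "plan": [
    {"dx": 0.002,"dy": 0.02,"dz": 0,"rx": 0,"ry": 0,"rz": 0,"grip": 1},
    {"dx": 0.002,"dy": 0.02,"dz": 0,"rx": 0,"ry": 0,"rz": 0,"grip": 1},
    {"dx": 0.002,"dy": 0.02,"dz": 0,"rx": 0,"ry": 0,"rz": 0,"grip": 1}
  ]
}}

```text
time: 44.13
eef_pos: [0.4551, 0.0532, 0.074]
orientation: [-2.112, -2.117, -0.22]
force: [-2.2, -11.2, 5.0]
width: 0.0006
```

Call:
{"api": "jog_arm", "payload": {
  "plan": [
    {"dx": 0.001,"dy": 0.015,"dz": 0,"rx": 0,"ry": 0,"rz": 0,"grip": 1},
    {"dx": 0,"dy": 0,"dz": 0,"rx": 0,"ry": 0,"rz": 0,"grip": 1}
  ]
}}

```text
time: 44.3
eef_pos: [0.4551, 0.0532, 0.0739]
orientation: [-2.112, -2.117, -0.219]
force: [-1.5, -10.3, 5.6]
width: 0.0006
```

Contact with the stop: motion halted while the force rose from 6 to about 11 N. Back off and go over to the start button.

Call:
{"api": "jog_arm", "payload": {
  "plan": [
    {"dx": 0,"dy": -0.1,"dz": 0,"rx": 0,"ry": 0,"rz": 0,"grip": 1},
    {"dx": -0.03,"dy": -0.4,"dz": 0,"rx": 0,"ry": 0,"rz": 0,"grip": 1},
    {"dx": -0.06,"dy": -0.6,"dz": 0,"rx": 0,"ry": 0,"rz": 0,"grip": 1},
    {"dx": -0.06,"dy": -0.6,"dz": 0,"rx": 0,"ry": 0,"rz": 0,"grip": 1},
    {"dx": 0,"dy": 0,"dz": 0.8,"rx": -0.5,"ry": 0,"rz": 0,"grip": 1},
    {"dx": 0,"dy": 0,"dz": 1,"rx": -0.5,"ry": 0,"rz": 0,"grip": 1},
    {"dx": 0,"dy": 0,"dz": 1,"rx": -0.5,"ry": 0,"rz": 0,"grip": 1},
    {"dx": 0,"dy": 0,"dz": 1,"rx": -0.5,"ry": 0,"rz": 0,"grip": 1},
    {"dx": 0,"dy": 0,"dz": 1,"rx": 0,"ry": 0,"rz": 0,"grip": 1},
    {"dx": 0.6,"dy": 0,"dz": 0.6,"rx": 0,"ry": 0,"rz": 0,"grip": 1},
    {"dx": 1,"dy": 0,"dz": 0,"rx": 0,"ry": 0,"rz": 0,"grip": 1},
    {"dx": 1,"dy": 0,"dz": 0,"rx": 0,"ry": 0,"rz": 0,"grip": 1}
  ]
}}

```text
time: 45.3
eef_pos: [0.5161, 0.0142, 0.2099]
orientation: [2.22, 2.222, 0.004]
force: [1.1, -0.6, -0.2]
width: 0.0005
```

Call:
{"api": "jog_arm", "payload": {
  "plan": [
    {"dx": 1,"dy": 0.4,"dz": 0,"rx": 0,"ry": 0,"rz": 0,"grip": 1},
    {"dx": 1,"dy": 0.8,"dz": 0,"rx": 0,"ry": 0,"rz": 0,"grip": 1},
    {"dx": 0.7,"dy": 1,"dz": 0,"rx": 0,"ry": 0,"rz": 0,"grip": 1},
    {"dx": 0,"dy": 1,"dz": 0,"rx": 0,"ry": 0,"rz": 0,"grip": 1},
    {"dx": 0,"dy": 1,"dz": 0,"rx": 0,"ry": 0,"rz": 0,"grip": 1},
    {"dx": 0,"dy": 1,"dz": 0,"rx": 0,"ry": 0,"rz": 0,"grip": 1},
    {"dx": 0,"dy": 1,"dz": 0,"rx": 0,"ry": 0,"rz": 0,"grip": 1},
    {"dx": 0,"dy": 1,"dz": 0,"rx": 0,"ry": 0,"rz": 0,"grip": 1},
    {"dx": 0,"dy": 0.8,"dz": 0,"rx": 0,"ry": 0,"rz": 0,"grip": 1},
    {"dx": 0,"dy": 0,"dz": 0,"rx": 0,"ry": 0,"rz": 0,"grip": 1}
  ]
}}

```text
time: 46.13
eef_pos: [0.5818, 0.2174, 0.2075]
orientation: [-2.214, -2.223, -0.001]
force: [-0.3, -0.1, 0.4]
width: 0.0006
```

```bash
python3 look2.py p4;  python3 -c "
from workcell import arm
s=arm.read_state();print(s['eef_pos'],s['orientation'])"
```

```text
carrier_tab [(0.92, [0.458, 0.064, 0.064])]
carrier_nose []
carrier_center [(0.68, [0.467, 0.181, 0.062])]
stop [(0.35, [0.605, -0.364, 0.051])]
start_top [(0.38, [0.709, 0.255, -0.0])]
carrier_tab [(0.75, [0.455, 0.067, 0.059]), (0.62, [0.583, 0.235, 0.085])]
carrier_nose [(0.44, [0.457, 0.062, 0.058])]
stop [(0.43, [0.472, 0.226, 0.109])]
start_top [(0.39, [0.583, 0.236, 0.086])]
[0.5830259  0.21269031 0.20862291] [2.22193972e+00 2.22080976e+00 2.44922667e-04]
```

View pics/p4.png

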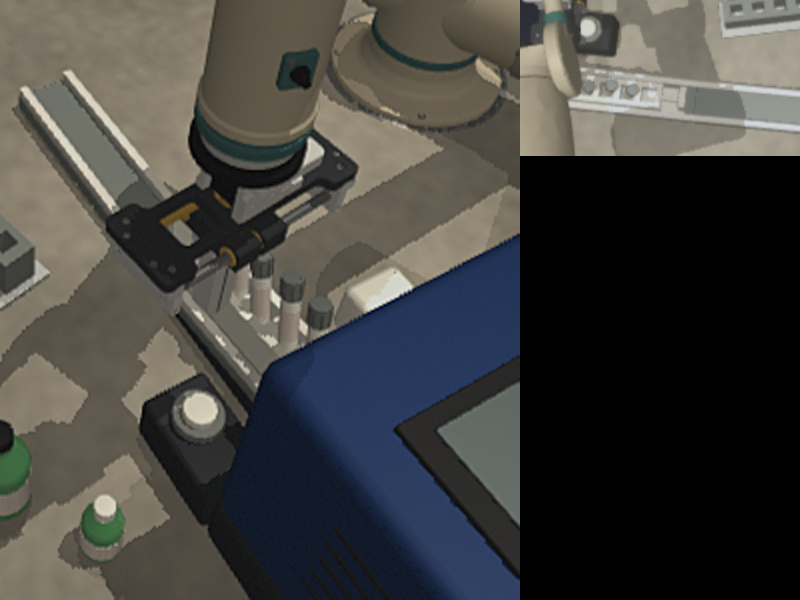

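The carrier stayed in place after release (tab still at y ≈ 0.065), and the button is clear at (200,412). I press it next.

Call:
{"api": "jog_arm", "payload": {
  "plan": [
    {"dx": 0.1,"dy": 0.5,"dz": 0,"rx": 0,"ry": 0,"rz": 0,"grip": 1},
    {"dx": 0.06,"dy": 0.42,"dz": 0,"rx": 0,"ry": 0,"rz": 0,"grip": 1},
    {"dx": 0,"dy": 0,"dz": -0.8,"rx": 0,"ry": 0,"rz": 0,"grip": 1},
    {"dx": 0,"dy": 0,"dz": -1,"rx": 0,"ry": 0,"rz": 0,"grip": 1},
    {"dx": 0,"dy": 0,"dz": -1,"rx": 0,"ry": 0,"rz": 0,"grip": 1},
    {"dx": 0,"dy": 0,"dz": -0.6,"rx": 0,"ry": 0,"rz": 0,"grip": 1},
    {"dx": 0,"dy": 0,"dz": -0.4,"rx": 0,"ry": 0,"rz": 0,"grip": 1},
    {"dx": 0,"dy": 0,"dz": 0,"rx": 0,"ry": 0,"rz": 0,"grip": 1},
    {"dx": 0,"dy": 0,"dz": 0,"rx": 0,"ry": 0,"rz": 0,"grip": 1}
  ]
}}

```text
time: 47.43
eef_pos: [0.5872, 0.237, 0.1135]
orientation: [-2.22, -2.222, -0.0]
force: [-0.1, 0.0, 0.5]
width: 0.0006
```

Call:
{"api": "jog_arm", "payload": {
  "plan": [
    {"dx": 0,"dy": 0,"dz": -0.12,"rx": 0,"ry": 0,"rz": 0,"grip": 1},
    {"dx": 0,"dy": 0,"dz": -0.12,"rx": 0,"ry": 0,"rz": 0,"grip": 1},
    {"dx": 0,"dy": 0,"dz": -0.12,"rx": 0,"ry": 0,"rz": 0,"grip": 1},
    {"dx": 0,"dy": 0,"dz": 0,"rx": 0,"ry": 0,"rz": 0,"grip": 1}
  ]
}}

```text
time: 47.77
eef_pos: [0.5869, 0.2362, 0.1045]
orientation: [2.221, 2.222, 0.0]
force: [0.9, 0.4, -1.4]
width: 0.001
```

Call:
{"api": "jog_arm", "payload": {
  "plan": [
    {"dx": 0,"dy": 0,"dz": -0.12,"rx": 0,"ry": 0,"rz": 0,"grip": 1},
    {"dx": 0,"dy": 0,"dz": -0.12,"rx": 0,"ry": 0,"rz": 0,"grip": 1},
    {"dx": 0,"dy": 0,"dz": -0.08,"rx": 0,"ry": 0,"rz": 0,"grip": 1},
    {"dx": 0,"dy": 0,"dz": 0,"rx": 0,"ry": 0,"rz": 0,"grip": 1}
  ]
}}

```text
time: 48.1
eef_pos: [0.5866, 0.2361, 0.0959]
orientation: [-2.221, -2.221, 0.001]
force: [-0.3, 0.3, -0.7]
width: 0.0007
```

Call:
{"api": "jog_arm", "payload": {
  "plan": [
    {"dx": 0,"dy": 0,"dz": -0.06,"rx": 0,"ry": 0,"rz": 0,"grip": 1},
    {"dx": 0,"dy": 0,"dz": -0.06,"rx": 0,"ry": 0,"rz": 0,"grip": 1},
    {"dx": 0,"dy": 0,"dz": -0.06,"rx": 0,"ry": 0,"rz": 0,"grip": 1},
    {"dx": 0,"dy": 0,"dz": 0,"rx": 0,"ry": 0,"rz": 0,"grip": 1}
  ]
}}

```text
time: 48.43
eef_pos: [0.5867, 0.2362, 0.0916]
orientation: [-2.221, -2.222, 0.001]
force: [0.0, -0.4, 0.1]
width: 0.0007
```

Call:
{"api": "jog_arm", "payload": {
  "plan": [
    {"dx": 0.12,"dy": 0,"dz": -0.06,"rx": 0,"ry": 0,"rz": 0,"grip": 1},
    {"dx": 0,"dy": 0,"dz": -0.06,"rx": 0,"ry": 0,"rz": 0,"grip": 1},
    {"dx": 0,"dy": 0,"dz": -0.06,"rx": 0,"ry": 0,"rz": 0,"grip": 1},
    {"dx": 0,"dy": 0,"dz": 0,"rx": 0,"ry": 0,"rz": 0,"grip": 1}
  ]
}}

```text
time: 48.77
eef_pos: [0.5898, 0.2362, 0.0871]
orientation: [-2.221, -2.222, 0.001]
force: [0.6, 0.3, 0.6]
width: 0.0005
```

```bash
python3 - <<'E'
from h import *
P,R,t=cam('scene')
cv2.imwrite('pics/b1.png',cv2.resize(P['img'][270:430,350:510],(640,640))[:600])
s=arm.read_state();print(s['eef_pos'],s['force'])
for n in("start_top","drops"): print([(round(d['conf'],2),w(R,t,d['at']).round(3).tolist()) for d in arm.mark_of(P,n)])
E
```

```text
[0.58979089 0.23620047 0.08718857] [-0.29703589 -0.4369948   0.61721705]
[(0.5, [0.585, 0.236, 0.084])]
[(0.67, [0.713, 0.254, 0.0])]
```

View pics/b1.png

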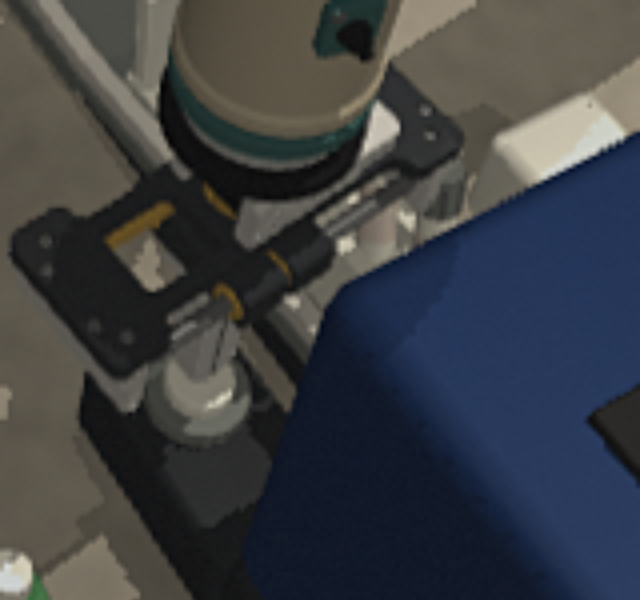

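```bash
python3 - <<'E'
from h import *
a=cv2.imread('pics/scene0.png')[335:400,370:435]; b=cv2.imread('pics/top0.png')[185:235,170:220]
cv2.imwrite('pics/b2.png',np.hstack([cv2.resize(a,(400,400),interpolation=cv2.INTER_CUBIC),cv2.resize(b,(400,400),interpolation=cv2.INTER_CUBIC)]))
cs=[cam('top'),cam('scene')]
for im,c,(u0,v0,u1,v1) in ((cv2.imread('pics/top0.png'),0,(180,195,206,222)),(cv2.imread('pics/scene0.png'),1,(385,350,415,382))):
    g=im[v0:v1,u0:u1].min(2); m=(g>205).astype(np.uint8); n,l,st,ce=cv2.connectedComponentsWithStats(m); k=1+st[1:,4].argmax(); print(st[k],ce[k]+[u0,v0],g.max())
    if c==0: A=ce[k]+[u0,v0]
    else: X=tri(cs,[A,ce[k]+[u0,v0]]); print(X, px(*cs[0],X)-A)
for z in(.062,.066,.07,.078,.085): print(z,px(*cs[1],[.5845,.236,z]).round(1),px(*cs[0],[.5845,.236,z]).round(1))
E
```

```text
[ 8  8 10  9 70] [192.74285714 207.2       ] 212Traceback (most recent call last):
  File "<stdin>", line 6, in <module>
ValueError: attempt to get argmax of an empty sequence
```

View pics/b2.png

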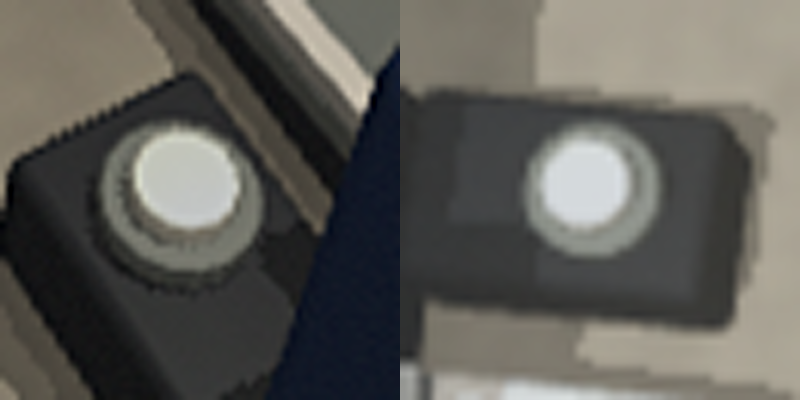

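The button's white top is at scene pixel ≈ (400.0, 364.1) and top-view pixel ≈ (192.7, 207.2).

```bash
python3 - <<'E'
from h import *
cs=[cam('top'),cam('scene')]
uv=[(192.7,207.2),(400.0,364.1)]
X=tri(cs,uv); print(X,px(*cs[0],X)-uv[0],px(*cs[1],X)-uv[1])
s=arm.read_state();print(s['eef_pos'],s['force'],s['joint_torque'].round(2),s['width'])
for dz in(0,): 
    tip=s['eef_pos']-[0,0,.014]; print('tip px scene',px(*cs[1],tip),'top',px(*cs[0],tip))
E
```

```text
[0.58459905 0.23639852 0.08200547] [ 0.01532621 -0.0125716 ] [0.030096   0.00570021]
[0.58998343 0.23629829 0.08759963] [ 0.33150967 -0.06451418 -0.21420943] [-0.000e+00 -4.763e+01 -2.176e+01  7.000e-02 -1.000e-02  0.000e+00] 0.0003598760153857799
tip px scene [397.10615216 367.86686567] top [193.53796363 206.02559316]
```

Call:
{"api": "jog_arm", "payload": {
  "plan": [
    {"dx": 0,"dy": 0,"dz": -0.06,"rx": 0,"ry": 0,"rz": 0,"grip": 1},
    {"dx": 0,"dy": 0,"dz": -0.06,"rx": 0,"ry": 0,"rz": 0,"grip": 1}
  ]
}}

```text
time: 49.28
eef_pos: [0.5901, 0.2363, 0.0846]
orientation: [2.221, 2.222, 0.001]
force: [-0.2, -0.1, 1.1]
width: 0.0009
```

Call:
{"api": "jog_arm", "payload": {
  "plan": [
    {"dx": 0,"dy": 0,"dz": -0.06,"rx": 0,"ry": 0,"rz": 0,"grip": 1},
    {"dx": 0,"dy": 0,"dz": -0.06,"rx": 0,"ry": 0,"rz": 0,"grip": 1}
  ]
}}

```text
time: 49.45
eef_pos: [0.5899, 0.2362, 0.0813]
orientation: [2.221, 2.222, -0.0]
force: [-0.4, 0.4, 0.5]
width: 0.0005
```

```bash
python3 - <<'E'
from h import *
P,R,t=cam('scene')
a=cv2.resize(P['img'][325:395,365:435],(400,400),interpolation=cv2.INTER_CUBIC)
b=cv2.resize(cv2.imread('pics/scene0.png')[325:395,365:435],(400,400),interpolation=cv2.INTER_CUBIC)
for i,(im) in enumerate((a,b)):
    im[:]=np.clip(im.astype(float)*1.5,0,255)
cv2.imwrite('pics/b3.png',np.hstack([a,b]))
s=arm.read_state(); tip=s['eef_pos']-[0,0,.014]
f=lambda X:((px(P,R,t,X)-[365,325]+.5)*400/70).round(0)
print('tip',f(tip),'tcp',f(s['eef_pos']),'grasp +.03',f(s['eef_pos']+[0,0,.03]),'btn',f([.5846,.2364,.082]),f([.5846,.2364,.076]))
E
```

```text
tip [184. 257.] tcp [190. 236.] grasp +.03 [202. 189.] btn [203. 226.] [201. 235.]
```

View pics/b3.png

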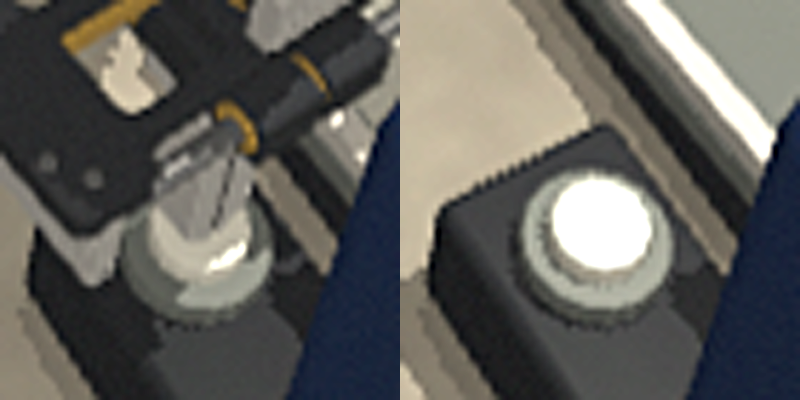

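Call:
{"api": "jog_arm", "payload": {
  "plan": [
    {"dx": 0.1,"dy": 0,"dz": 0,"rx": 0,"ry": 0,"rz": 0,"grip": 1},
    {"dx": 0,"dy": 0,"dz": -0.06,"rx": 0,"ry": 0,"rz": 0,"grip": 1},
    {"dx": 0,"dy": 0,"dz": 0,"rx": 0,"ry": 0,"rz": 0,"grip": 1}
  ]
}}

```text
time: 49.75
eef_pos: [0.5926, 0.2362, 0.0798]
orientation: [-2.221, -2.222, 0.0]
force: [-0.2, 0.1, -0.1]
width: 0.0006
```

```bash
python3 - <<'E'
from h import *
s=arm.read_state(); print(s['eef_pos'],s['force'],s['wrist_torque'].round(3),s['joint_torque'].round(2))
P,R,t=cam('scene'); o=cv2.imread('pics/scene0.png')
for u in (398,401,404): print(u,P['img'][364:384,u].mean(1).round().astype(int).tolist(),o[364:384,u].mean(1).round().astype(int).tolist())
E
```

```text
[0.59256004 0.23622316 0.07975852] [-0.1972905   0.10070991 -0.14566306] [-0.014  0.035 -0.052] [-2.000e-02 -4.822e+01 -2.181e+01  7.000e-02 -6.000e-02 -0.000e+00]
398 [94, 92, 91, 93, 107, 121, 122, 123, 115, 109, 100, 103, 104, 106, 95, 55, 56, 47, 41, 45] [193, 193, 194, 194, 195, 197, 197, 166, 104, 99, 98, 114, 116, 118, 103, 50, 52, 41, 45, 54]
401 [52, 59, 95, 123, 120, 117, 124, 145, 143, 113, 109, 101, 103, 106, 97, 57, 61, 59, 43, 45] [194, 193, 196, 195, 196, 196, 200, 187, 129, 104, 102, 102, 115, 118, 105, 54, 56, 55, 40, 45]
404 [113, 121, 119, 116, 119, 166, 206, 162, 114, 108, 101, 103, 104, 103, 84, 56, 54, 41, 44, 43] [194, 194, 194, 196, 196, 199, 193, 154, 106, 101, 103, 115, 117, 112, 82, 52, 52, 39, 45, 52]
```

The button has not moved yet and the closed fingertips sit higher than assumed. I'll raise, tilt the wrist away from the tubes for clearance, and descend further.

Call:
{"api": "jog_arm", "payload": {
  "plan": [
    {"dx": 0,"dy": 0,"dz": 0.3,"rx": 0,"ry": 0,"rz": 0,"grip": 1},
    {"dx": -0.1,"dy": 0,"dz": 0,"rx": 0,"ry": 0.5,"rz": 0,"grip": 1},
    {"dx": -0.1,"dy": 0,"dz": 0,"rx": 0,"ry": 0.5,"rz": 0,"grip": 1},
    {"dx": -0.1,"dy": 0,"dz": 0,"rx": 0,"ry": 0.5,"rz": 0,"grip": 1},
    {"dx": 0,"dy": 0,"dz": -0.16,"rx": 0,"ry": 0,"rz": 0,"grip": 1},
    {"dx": 0,"dy": 0,"dz": -0.16,"rx": 0,"ry": 0,"rz": 0,"grip": 1},
    {"dx": 0,"dy": 0,"dz": 0,"rx": 0,"ry": 0,"rz": 0,"grip": 1}
  ]
}}

```text
time: 50.38
eef_pos: [0.584, 0.236, 0.0785]
orientation: [-2.139, -2.14, 0.17]
force: [0.4, 0.1, 0.1]
width: 0.0004
```

Call:
{"api": "jog_arm", "payload": {
  "plan": [
    {"dx": 0,"dy": 0,"dz": -0.06,"rx": 0,"ry": 0,"rz": 0,"grip": 1},
    {"dx": 0,"dy": 0,"dz": -0.06,"rx": 0,"ry": 0,"rz": 0,"grip": 1},
    {"dx": 0,"dy": 0,"dz": 0,"rx": 0,"ry": 0,"rz": 0,"grip": 1}
  ]
}}

```text
time: 50.63
eef_pos: [0.5843, 0.2363, 0.0765]
orientation: [-2.139, -2.14, 0.168]
force: [-0.1, 0.6, -0.7]
width: 0.0008
```

```bash
cat > bt.py <<'E'
from h import *
from scipy.spatial.transform import Rotation as Q
s=arm.read_state(); print(s['eef_pos'],s['force'],'toolz',Q.from_rotvec(s['orientation']).as_matrix()[:,2].round(3))
P,R,t=cam('scene'); o=cv2.imread('pics/scene0.png')
for u in (401,404,407): print(u,P['img'][356:378,u].mean(1).round().astype(int).tolist(),o[356:378,u].mean(1).round().astype(int).tolist())
E
python3 bt.py
```

```text
[0.58433004 0.23631103 0.07653029] [-0.05445842  0.63250675 -0.6874469 ] toolz [-0.156 -0.    -0.988]
401 [59, 78, 58, 55, 81, 94, 95, 94, 94, 92, 90, 102, 122, 119, 120, 124, 121, 115, 99, 75, 107, 106] [145, 200, 195, 193, 193, 192, 193, 193, 194, 193, 196, 195, 196, 196, 200, 187, 129, 104, 102, 102, 115, 118]
404 [31, 27, 25, 24, 60, 91, 89, 88, 89, 101, 122, 119, 119, 119, 123, 121, 113, 107, 102, 103, 103, 102] [78, 130, 182, 200, 193, 194, 193, 194, 194, 194, 194, 196, 196, 199, 193, 154, 106, 101, 103, 115, 117, 112]
407 [25, 47, 83, 99, 94, 95, 112, 121, 121, 122, 121, 121, 121, 110, 82, 81, 101, 105, 104, 105, 103, 83] [39, 56, 90, 102, 115, 165, 198, 195, 198, 200, 198, 195, 187, 147, 99, 101, 113, 114, 115, 117, 111, 81]
```

Call:
{"api": "jog_arm", "payload": {
  "plan": [
    {"dx": 0,"dy": 0,"dz": -0.06,"rx": 0,"ry": 0,"rz": 0,"grip": 1},
    {"dx": 0,"dy": 0,"dz": -0.06,"rx": 0,"ry": 0,"rz": 0,"grip": 1},
    {"dx": 0,"dy": 0,"dz": 0,"rx": 0,"ry": 0,"rz": 0,"grip": 1}
  ]
}}

```text
time: 50.93
eef_pos: [0.5847, 0.2362, 0.0733]
orientation: [-2.139, -2.14, 0.169]
force: [0.4, -0.2, 0.5]
width: 0.0001
```

```bash
python3 bt.py
```

```text
[0.58474825 0.23622774 0.07328232] [ 0.38205765 -0.23749572  0.47836023] toolz [-0.157 -0.    -0.988]
401 [31, 36, 59, 67, 32, 59, 95, 93, 92, 91, 88, 92, 107, 121, 121, 123, 122, 116, 99, 76, 106, 106] [145, 200, 195, 193, 193, 192, 193, 193, 194, 193, 196, 195, 196, 196, 200, 187, 129, 104, 102, 102, 115, 118]
404 [37, 31, 26, 21, 44, 81, 97, 93, 91, 96, 110, 121, 119, 120, 123, 120, 112, 107, 103, 103, 103, 102] [78, 130, 182, 200, 193, 194, 193, 194, 194, 194, 194, 196, 196, 199, 193, 154, 106, 101, 103, 115, 117, 112]
407 [27, 26, 46, 81, 98, 93, 100, 117, 122, 123, 121, 121, 121, 110, 83, 64, 73, 106, 103, 105, 103, 81] [39, 56, 90, 102, 115, 165, 198, 195, 198, 200, 198, 195, 187, 147, 99, 101, 113, 114, 115, 117, 111, 81]
```

```bash
python3 - <<'E'
from h import *
from scipy.spatial.transform import Rotation as Q
s=arm.read_state(); M=Q.from_rotvec(s['orientation']).as_matrix(); c=cam('scene')
for oh in (.014,.005,0,-.01):
    print(oh,[(sx,sy,px(*c,s['eef_pos']+M@np.array([sx*.008,sy*.01,oh])).round(1).tolist()) for sx,sy in((1,1),(1,-1),(-1,-1),(-1,1))], (s['eef_pos']+M@[0,0,oh])[2].round(4))
E
```

```text
0.014 [(1, 1, [397.9, 376.0]), (1, -1, [406.4, 369.4]), (-1, -1, [400.6, 362.7]), (-1, 1, [392.1, 369.2])] 0.0595
0.005 [(1, 1, [397.9, 374.2]), (1, -1, [406.5, 367.5]), (-1, -1, [400.6, 360.8]), (-1, 1, [392.0, 367.3])] 0.0684
0 [(1, 1, [397.9, 373.1]), (1, -1, [406.6, 366.5]), (-1, -1, [400.6, 359.7]), (-1, 1, [392.0, 366.3])] 0.0734
-0.01 [(1, 1, [397.9, 371.0]), (1, -1, [406.6, 364.3]), (-1, -1, [400.7, 357.5]), (-1, 1, [392.0, 364.1])] 0.0832
```

Call:
{"api": "jog_arm", "payload": {
  "plan": [
    {"dx": 0,"dy": 0,"dz": -0.06,"rx": 0,"ry": 0,"rz": 0,"grip": 1},
    {"dx": 0,"dy": 0,"dz": -0.06,"rx": 0,"ry": 0,"rz": 0,"grip": 1},
    {"dx": 0,"dy": 0,"dz": -0.04,"rx": 0,"ry": 0,"rz": 0,"grip": 1}
  ]
}}

```text
time: 51.28
eef_pos: [0.5851, 0.2363, 0.0695]
orientation: [-2.139, -2.14, 0.168]
force: [-0.5, 0.4, 2.8]
width: 0.0006
```

```bash
python3 bt.py
```

```text
[0.58513926 0.23630988 0.0695472 ] [-0.52041102  0.35346276  2.82027973] toolz [-0.156  0.    -0.988]
401 [42, 40, 26, 30, 46, 34, 31, 70, 93, 91, 89, 89, 93, 102, 122, 123, 125, 117, 99, 76, 107, 108] [145, 200, 195, 193, 193, 192, 193, 193, 194, 193, 196, 195, 196, 196, 200, 187, 129, 104, 102, 102, 115, 118]
404 [42, 38, 31, 26, 24, 44, 82, 99, 95, 94, 100, 114, 121, 119, 122, 123, 115, 108, 103, 103, 104, 102] [78, 130, 182, 200, 193, 194, 193, 194, 194, 194, 194, 196, 196, 199, 193, 154, 106, 101, 103, 115, 117, 112]
407 [25, 26, 27, 44, 78, 95, 94, 109, 122, 122, 121, 121, 121, 111, 85, 64, 72, 106, 105, 105, 102, 82] [39, 56, 90, 102, 115, 165, 198, 195, 198, 200, 198, 195, 187, 147, 99, 101, 113, 114, 115, 117, 111, 81]
```

Contact: 2.8 N upward. Press another 6 mm.

Call:
{"api": "jog_arm", "payload": {
  "plan": [
    {"dx": 0,"dy": 0,"dz": -0.05,"rx": 0,"ry": 0,"rz": 0,"grip": 1},
    {"dx": 0,"dy": 0,"dz": -0.05,"rx": 0,"ry": 0,"rz": 0,"grip": 1},
    {"dx": 0,"dy": 0,"dz": -0.05,"rx": 0,"ry": 0,"rz": 0,"grip": 1},
    {"dx": 0,"dy": 0,"dz": -0.04,"rx": 0,"ry": 0,"rz": 0,"grip": 1}
  ]
}}

```text
time: 51.67
eef_pos: [0.5851, 0.2363, 0.065]
orientation: [-2.14, -2.14, 0.168]
force: [-0.1, -0.2, 4.9]
width: 0.0006
```

Call:
{"api": "jog_arm", "payload": {
  "plan": [
    {"dx": 0,"dy": 0,"dz": -0.05,"rx": 0,"ry": 0,"rz": 0,"grip": 1},
    {"dx": 0,"dy": 0,"dz": -0.03,"rx": 0,"ry": 0,"rz": 0,"grip": 1},
    {"dx": 0,"dy": 0,"dz": 0,"rx": 0,"ry": 0,"rz": 0,"grip": 1}
  ]
}}

```text
time: 51.92
eef_pos: [0.5852, 0.2363, 0.0645]
orientation: [-2.14, -2.141, 0.167]
force: [-2.1, -0.4, 11.6]
width: 0.0005
```

Bottomed out: the spring reached about 5 N, then a hard stop at 11.6 N. Lift away and check.

Call:
{"api": "jog_arm", "payload": {
  "plan": [
    {"dx": 0,"dy": 0,"dz": 0.3,"rx": 0,"ry": 0,"rz": 0,"grip": 1},
    {"dx": 0,"dy": 0,"dz": 0.8,"rx": 0,"ry": 0,"rz": 0,"grip": 1},
    {"dx": 0,"dy": 0,"dz": 1,"rx": 0,"ry": 0,"rz": 0,"grip": 1},
    {"dx": 0,"dy": 0,"dz": 1,"rx": 0,"ry": 0,"rz": 0,"grip": 1},
    {"dx": 0,"dy": 0,"dz": 1,"rx": 0,"ry": 0,"rz": 0,"grip": 1},
    {"dx": 0,"dy": 0,"dz": 1,"rx": 0,"ry": 0,"rz": 0,"grip": 1},
    {"dx": 0,"dy": 0,"dz": 1,"rx": 0,"ry": 0,"rz": 0,"grip": 1},
    {"dx": 0,"dy": -0.8,"dz": 0.5,"rx": 0,"ry": -0.5,"rz": 0,"grip": 1},
    {"dx": 0,"dy": -1,"dz": 0,"rx": 0,"ry": -0.5,"rz": 0,"grip": 1},
    {"dx": 0,"dy": -1,"dz": 0,"rx": 0,"ry": -0.5,"rz": 0,"grip": 1},
    {"dx": 0,"dy": -1,"dz": 0,"rx": 0,"ry": 0,"rz": 0,"grip": 1},
    {"dx": 0,"dy": -1,"dz": 0,"rx": 0,"ry": 0,"rz": 0,"grip": 1}
  ]
}}

```text
time: 52.92
eef_pos: [0.5836, 0.1155, 0.2279]
orientation: [2.22, 2.223, 0.0]
force: [0.5, 0.8, 0.5]
width: 0.0004
```

Call:
{"api": "jog_arm", "payload": {
  "plan": [
    {"dx": 0,"dy": -1,"dz": 0,"rx": 0,"ry": 0,"rz": 0,"grip": 1},
    {"dx": 0,"dy": -1,"dz": 0,"rx": 0,"ry": 0,"rz": 0,"grip": 1},
    {"dx": 0,"dy": -1,"dz": 0,"rx": 0,"ry": 0,"rz": 0,"grip": 1},
    {"dx": 0,"dy": -1,"dz": 0,"rx": 0,"ry": 0,"rz": 0,"grip": 1},
    {"dx": 0,"dy": -1,"dz": 0,"rx": 0,"ry": 0,"rz": 0,"grip": 1},
    {"dx": 0,"dy": -1,"dz": 0,"rx": 0,"ry": 0,"rz": 0,"grip": 1},
    {"dx": 0,"dy": -1,"dz": 0,"rx": 0,"ry": 0,"rz": 0,"grip": 1},
    {"dx": 0,"dy": -1,"dz": 0,"rx": 0,"ry": 0,"rz": 0,"grip": 1},
    {"dx": 0,"dy": 0,"dz": 0,"rx": 0,"ry": 0,"rz": 0,"grip": 1},
    {"dx": 0,"dy": 0,"dz": 0,"rx": 0,"ry": 0,"rz": 0,"grip": 1}
  ]
}}

```text
time: 53.75
eef_pos: [0.5846, -0.0845, 0.227]
orientation: [-2.223, -2.218, 0.0]
force: [0.5, 1.0, -0.4]
width: 0.0003
```

```bash
python3 look2.py p5; python3 look.py l13; python3 - <<'E'
from h import *
P,R,t=cam('scene'); Q,R2,t2=cam('top')
for n in ("tube0_center","drops","jar","stain"): print(n,[(round(d['conf'],2),w(R,t,d['at']).round(3).tolist()) for d in arm.mark_of(P,n)])
print([(round(d['conf'],2),w(R2,t2,d['at']).round(3).tolist()) for d in arm.look_for(Q,"tube0_center")])
o=cv2.imread('pics/scene0.png'); u=401
print(P['img'][364:376,u].mean(1).round(),o[364:376,u].mean(1).round()); print(arm.read_state()['eef_pos'])
E
```

```text
carrier_tab []
carrier_nose []
carrier_center [(0.61, [0.464, 0.176, 0.061])]
stop []
start_top [(0.83, [0.584, 0.237, 0.084]), (0.74, [0.461, 0.065, 0.062])]
carrier_tab []
carrier_nose [(0.6, [0.479, 0.299, 0.051])]
stop [(0.7, [0.709, 0.261, 0.002]), (0.46, [0.483, 0.297, 0.052])]
start_top [(0.6, [0.476, 0.19, 0.096]), (0.59, [0.585, 0.237, 0.083])]
carrier_tab [(0.56, [0.459, 0.063, 0.063]), (0.41, [0.425, -0.486, 0.003])]
carrier_nose []
tray_floor [(0.55, [0.61, -0.371, 0.006])]
vial0_center [(0.72, [0.612, -0.408, 0.054]), (0.6, [0.459, 0.064, 0.061])]
tube0_center []
tube0_center [(0.42, [0.772, 0.007, 0.0])]
drops [(0.87, [0.711, 0.252, 0.0])]
jar [(0.86, [0.775, 0.009, 0.002])]
stain [(0.82, [0.76, 0.176, -0.004]), (0.54, [0.46, 0.045, 0.003])]
[(0.24, [0.428, -0.477, 0.035])]
[206. 206. 207. 206. 207. 208. 212. 198. 138. 111. 108. 108.] [194. 193. 196. 195. 196. 196. 200. 187. 129. 104. 102. 102.]
[ 0.58496219 -0.08377426  0.2277304 ]
```

```bash
python3 - <<'E'
import cv2,numpy as np
a=cv2.imread('pics/p3.png')[150:370,190:350].astype(int);b=cv2.imread('pics/p5.png')[150:370,190:350].astype(int)
A=cv2.cvtColor(a.astype('f4'),cv2.COLOR_BGR2GRAY);B=cv2.cvtColor(b.astype('f4'),cv2.COLOR_BGR2GRAY)
print(cv2.phaseCorrelate(A,B), (abs(A-B)>40).mean(), np.corrcoef(A.ravel(),B.ravel())[0,1])
from h import arm; arm.sign_off()
E
```

```text
((0.14553226464877866, 0.5254547655794681), 0.8635228534274632) 0.0271875 0.9499328118905245
the job is handed in; nothing more can be done
```

The job is done and handed in, at about 54 s of robot time. No verdict was reported.

**What was done**
- All three control vials stand in the steel tray.
- All four tubes present are upright in carrier cells −15, 21, 57 and 93 mm. Cell −51 is empty.
- I pushed the carrier up the ramp until it stopped against the top stop. The wrist force peaked at about 11 N in my readings, of which about 6 N was sliding resistance, so it stayed well under 30 N. The carrier stayed in place when I let go.
- The start button was pressed until it bottomed out: about 5 N on the spring, then 11.6 N at the hard stop. Its pixels afterwards match the picture taken before the press, so it is up again.

**Last checks**
- **Carrier:** the nose reads y ≈ 0.299 m and the stop y ≈ 0.297 m, which agrees within the 4 mm accuracy of the networks.
- **Tubes:** the picture of the tubes after the press matches the one taken at the stop (correlation 0.95, shift about half an enlarged pixel).
- **Bystanders:** the drops, jar, stain and slidebox are where they started. The covers and marker were not measured again, but the arm never worked close to them.

**What disagreed or failed**
- **Carrier slide:** the carrier slid about 10 mm along the landing while I was placing vials. I re-measured it before going on.
- **Fingertips:** the closed fingertips reached about 2 cm less far than the given finger overhang. I had to go lower than planned to reach the button, and tilted the wrist to keep clear of the tubes.
- **Detectors:** the tube detector found no tube in the final pictures.
- **Last picture:** I had used up the picture limit, so the last check was by numbers only.

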